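# Clear the decorating bench and shut the scrap chest

### The job

Clear the potter's bench: put every cracked cup from the red board into the scrap chest, take the scraper and sweep all the clay chips off the white board into the chest with it (do not pick or push the chips with the gripper), and stand the scraper upright back on its grey mat. After the sweeping, break the folding lid stay by pressing the red knob at its knee, then lower the lid gently until it is fully shut; never force the lid against the locked stay, and leave the bowls, brush jar and saucer alone.

Things in the scene. Friction and masses are not known exactly. Their poses are not given: they have to be found in the camera images.
- station: Fixed wooden bench unit, 210 (its x) x 360 mm (y): an open-topped scrap chest on its right (y -180 to 10) and a white wiping board on its left. Origin on the bench under its centre, z up, its -x side faces the robot, yaw within 0.15 rad. All numbers called 'station' below are mm in this frame, heights above the bench.
- board_mid (a point): Point on the wiping board's top: station x -12, y 95, z 110. The top is flush with the chest's rim; between two 12 mm high lips (along y) the clear surface is x -97 to 73, y 2 to 180. There is no lip at its outer end (y 180) nor at the chest (y 2), so things swept towards -y drop into the chest.
- chest_mouth (a point): Centre of the chest's mouth: station x 0, y -85, z 110 (rim). Walls 8 mm; inside x -97 to 97, y -172 to 2, floor at z 6. The stay folds down along the inside of the right wall: stand the cups at y above -85, so that they cannot jam it.
- hinge_mid (a point): Middle of the lid's hinge line, which runs along station y on the chest's far rim: station x 105, y -88, z 110.
- lid (a joint): Closing angle of the chest's lid, rad: 0 = open as at the start (86 degrees up), 1.5 = shut flat. Wood slab 210 mm from hinge to free edge, 183 wide, 12 thick, 0.3 kg; shut, its underside is at the rim, its top at station z 122. Stiff: it stays where left, and once the stay is broken it moves with up to about 5 N at the free edge. The locked stay blocks it.
- lid_edge (a point): Middle of the lid's brass free edge, half-way through its thickness, 210 mm from the hinge line; about 320 mm above the bench when open. The lid's outer face, pushed to close it, looks away from the robot when open and up when shut.
- knee (a joint): Bend of the folding lid stay's knee, rad: 0 = locked (bowed up, 0.1 over centre, against its stop), 0.1 = straight, more = broken (knee sinking), about 2.7 with the lid shut. It breaks when the red knob is pressed down with 3 to 10 N; it is stiff and stays as left. Bending it further draws the lid down.
- knee_mid (a point): Middle of the red knob at the stay's knee: round bar, 16 mm diameter, 28 long, along station y (-153 to -125), free above. It swings on an 81 mm circle about the lower arm's pivot (station x -35, z 100), at first 0.68 towards +x for 0.73 down. The stay's two flat steel arms, 81 mm each, run at y -168 to -158 from there to the lid, 95 mm from its hinge.
- reject_board: Fixed red slab 240 (x) x 140 (y) x 8 mm on the bench, to the left or the right of the station; origin at the centre of its underside. Cracked cups stand on it.
- mat: Fixed grey mat 140 x 140 x 4 mm on the bench, at the other side of the station; origin at the centre of its underside. The scraper's place.
- scraper_mid (a point): Centre of the scraper block, 28 mm above its underside: black foot 100 (its x) x 30 x 16 mm high, and on it an upright light-wood grip 70 (its x) x 14 mm, reaching to 56 mm. z up, 0.12 kg. Starts on the mat.
- cup0_mid (a point): Centre (half-way up) of a cracked white cup, open at the top: 48 mm in diameter, 44 mm high, 60 g, z its axis. One to three are present (None if absent).
- cup1_mid (a point): Centre (half-way up) of a cracked white cup, open at the top: 48 mm in diameter, 44 mm high, 60 g, z its axis. One to three are present (None if absent).
- cup2_mid (a point): Centre (half-way up) of a cracked white cup, open at the top: 48 mm in diameter, 44 mm high, 60 g, z its axis. One to three are present (None if absent).
- chip0_mid (a point): Centre of a flat brown chip of dry clay, about 20 x 17 x 8 mm, 12 g, lying on the wiping board. Three to six are present (None if absent).
- chip1_mid (a point): Centre of a flat brown chip of dry clay, about 20 x 17 x 8 mm, 12 g, lying on the wiping board. Three to six are present (None if absent).
- chip2_mid (a point): Centre of a flat brown chip of dry clay, about 20 x 17 x 8 mm, 12 g, lying on the wiping board. Three to six are present (None if absent).
- chip3_mid (a point): Centre of a flat brown chip of dry clay, about 20 x 17 x 8 mm, 12 g, lying on the wiping board. Three to six are present (None if absent).
- chip4_mid (a point): Centre of a flat brown chip of dry clay, about 20 x 17 x 8 mm, 12 g, lying on the wiping board. Three to six are present (None if absent).
- chip5_mid (a point): Centre of a flat brown chip of dry clay, about 20 x 17 x 8 mm, 12 g, lying on the wiping board. Three to six are present (None if absent).
- bowls: Bystander: stack of three white bowls, 124 mm across, 108 mm high; origin at the centre of its underside.
- brush_jar: Bystander: blue jar 68 mm across, 90 mm high, brushes up to 215 mm; origin at the centre of its underside.
- saucer: Bystander: colour saucer, 100 mm across, 15 mm high; origin at the centre of its underside.

How it is judged:
On the way, in this order (a step that is already met when the one before it is completed fails the run):
1. all chips are in the chest while the scraper is still up at board height (not yet put away) (x of chip0_mid in the frame of station between -0.1 and 0.1 m and y of chip0_mid in the frame of station between -0.175 and 0.004 m and z of each of chip0_mid, chip1_mid, chip2_mid, chip3_mid, chip4_mid, chip5_mid in the frame of station below 0.1 m and x of chip1_mid in the frame of station between -0.1 and 0.1 m and y of chip1_mid in the frame of station between -0.175 and 0.004 m and x of chip2_mid in the frame of station between -0.1 and 0.1 m and y of chip2_mid in the frame of station between -0.175 and 0.004 m and x of chip3_mid in the frame of station between -0.1 and 0.1 m and y of chip3_mid in the frame of station between -0.175 and 0.004 m and x of chip4_mid in the frame of station between -0.1 and 0.1 m and y of chip4_mid in the frame of station between -0.175 and 0.004 m and x of chip5_mid in the frame of station between -0.1 and 0.1 m and y of chip5_mid in the frame of station between -0.175 and 0.004 m and height (world z) of scraper_mid above 0.115 m), for 0.1 s.
2. the stay's knee is broken while the lid is still up (value of joint knee above 0.25 rad and value of joint lid below 0.6 rad), for 0.1 s.
3. the lid is shut (value of joint lid above 1.45 rad), for 0.2 s.
At the end, for the whole second after the job is handed in: All present cups and chips lie inside the chest below its rim, the scraper stands upright (within 0.15 rad) and at rest with its centre within 50 mm of the mat's centre along each side, and the lid is shut (closing angle above 1.45 rad) (x of chip0_mid in the frame of station between -0.1 and 0.1 m and y of chip0_mid in the frame of station between -0.175 and 0.004 m and z of each of chip0_mid, chip1_mid, chip2_mid, chip3_mid, chip4_mid, chip5_mid in the frame of station below 0.1 m and x of chip1_mid in the frame of station between -0.1 and 0.1 m and y of chip1_mid in the frame of station between -0.175 and 0.004 m and x of chip2_mid in the frame of station between -0.1 and 0.1 m and y of chip2_mid in the frame of station between -0.175 and 0.004 m and x of chip3_mid in the frame of station between -0.1 and 0.1 m and y of chip3_mid in the frame of station between -0.175 and 0.004 m and x of chip4_mid in the frame of station between -0.1 and 0.1 m and y of chip4_mid in the frame of station between -0.175 and 0.004 m and x of chip5_mid in the frame of station between -0.1 and 0.1 m and y of chip5_mid in the frame of station between -0.175 and 0.004 m and x of cup0_mid in the frame of station between -0.1 and 0.1 m and y of cup0_mid in the frame of station between -0.175 and 0.004 m and z of each of cup0_mid, cup1_mid, cup2_mid in the frame of station below 0.095 m and x of cup1_mid in the frame of station between -0.1 and 0.1 m and y of cup1_mid in the frame of station between -0.175 and 0.004 m and x of cup2_mid in the frame of station between -0.1 and 0.1 m and y of cup2_mid in the frame of station between -0.175 and 0.004 m and x of scraper_mid in the frame of mat between -0.05 and 0.05 m and y of scraper_mid in the frame of mat between -0.05 and 0.05 m and angle between scraper_mid's own z axis and vertical below 0.15 rad and z of scraper_mid in the frame of mat below 0.04 m and value of joint lid above 1.45 rad and linear speed of scraper below 0.02 m/s); the robot touches nothing.
It fails at once if a chip on the board is pushed or pinched by the gripper (over 1 N), or lifted more than 45 mm above the board ((contact force between the fingers and chip0 above 1 N and height (world z) of chip0_mid above 0.105 m) or (contact force between the fingers and chip1 above 1 N and height (world z) of chip1_mid above 0.105 m) or (contact force between the fingers and chip2 above 1 N and height (world z) of chip2_mid above 0.105 m) or (contact force between the fingers and chip3 above 1 N and height (world z) of chip3_mid above 0.105 m) or (contact force between the fingers and chip4 above 1 N and height (world z) of chip4_mid above 0.105 m) or (contact force between the fingers and chip5 above 1 N and height (world z) of chip5_mid above 0.105 m) or height (world z) of any of chip0_mid, chip1_mid, chip2_mid, chip3_mid, chip4_mid, chip5_mid above 0.16 m).
It fails at once if the lid is forced (over 20 N) against the locked stay (value of joint knee below 0.08 rad and contact force between the fingers and lid above 20 N).
It fails at once if the lid slams (closes faster than 2.5 rad/s) (velocity of joint lid above 2.5 rad/s).
It fails at once if a bystander is moved more than 30 mm (distance of any of bowls, brush_jar, saucer from where it was at the start of the episode above 0.03 m).
Of cup0, cup1, cup2 only 1 to 3 are there at a start; the rules pass over those that are not, and their reading is None.
Of chip0, chip1, chip2, chip3, chip4, chip5 only 3 to 6 are there at a start; the rules pass over those that are not, and their reading is None.
At some moment in a run one of cup0, cup1, cup2, chip0, chip1, chip2, chip3, chip4, chip5 may be knocked a few centimetres aside while the robot is not near it.
It also fails if it takes over 210 s, if anything falls off the work surface, if the arm or the gripper's body presses on something with over 40 N, if the wrist force passes 120 N, or if a joint passes its speed limit or range.

### The arm

A 6-joint arm with a two-finger parallel gripper is mounted at the origin on the work surface. World frame = base frame: x ahead of the robot, y to its left, z up, the work surface at z = 0. Lengths are in m, angles in rad, forces in N, time in s.
With the tool pointing down it reaches from about 0.275 to 0.975 m from the base axis. Payload 8.4 kg.
Tool frame: the origin (TCP) lies midway between the tips of the shut fingers; the grasp point (between the pads) lies 19 mm behind it; z points along the fingers, y is the direction in which the jaws open and shut (so a half turn about z gives the same grasp; the last joint's range is limited). The gripper opens to 92 mm and grips with 3 to 60 N. Pads are 20 mm wide; open, the fingers measure 128 mm over their backs; the gripper's body (75 mm by 189 mm) begins 69 mm behind the grasp point.
Start: joints at [1.222, 0.353, 1.633, -0, 1.155, -0.002], TCP at [0.212, 0.588, 0.215] pointing down, gripper open.
Joint ranges: [-2.63, 2.63], [-0.92, 2.1], [0.06, 2.66], [-1.3, 4.44], [0, 2.69], [-3.02, 3.02]. Speed limits (rad/s): [2.22, 2.22, 2.79, 3.14, 3.14, 3.14].

### API

Orientations are given as a unit quaternion [x, y, z, w].
In Python, from cell import * gives the robot as it stands.
- The arm moves only by the tool apply_moves, never from a script. Its argument "targets" is a list of rows, each an object of numbers: "x", "y", "z": the shift along the tool's x, y, z in m; "wx", "wy", "wz": the turn, a rotation vector about the tool's x, y, z in degrees; "jaw": the closure, from 0 (fully open) to 1 (shut). In form: [{"x": .., "y": .., "z": .., "wx": .., "wy": .., "wz": .., "jaw": ..}, ...]. A call has 1 to 8 rows; each row is the pose to reach, as a shift and turn from the pose measured when the call began, along the tool's axes at that moment; what a row does not reach only later rows make up. A row lasts 1/10 s, in which the tool goes at most 50 mm and 8.59 degrees, less where a joint would pass 70% of its speed; a pose out of reach is approached as far as the arm can. A call with a gripper value outside its range is refused whole. The fingers move at their own pace and stop on an object; "force" is the grip in N (left out, the last holds). Time passes only in rows, so rows that repeat a pose let the fingers close. It gives the time, the measured TCP pose, the force and the opening at its end, in the units of the state.
- state(): the state, without advancing time (a new reading comes with each control period).
- get_image(name): name is "scene" or "top"; returns (picture, depth): 420x560x3 uint8, blue, green, red; 420x560 float32, m along the optical axis (not along the pixel's ray), 0 where there is no reading.
- camera_info(name): a dict with "camera_matrix" (3x3 intrinsics, pixels), "dist_coeffs" ([k1, k2, p1, p2, k3] as OpenCV has them; the pictures are not rectified), "origin" and "attitude" of the camera in the world. Camera axes: x right, y down, z forward; pixel columns grow to the right and rows downward; lengths in m; the calibration is good to about 2 mm. A picture is of the moment at which its call begins. camera_info takes no time and is no camera call.
- finish_job(): hands the job in, once; it reports no verdict.
The state is a dict: "time_s": time; "joint_positions": joint angles; "dq": joint speeds; "effort": joint torques, N m; "tcp_pos": TCP position; "eef_rot": TCP orientation; "wrist_force": force on the tool from outside, world axes, zero at the start; "ft_torque": the same for the moment, N m; "opening": finger opening in m.
Only numpy, scipy, OpenCV 4.12 (cv2) and the standard library are available. Lean on these libraries where they do the work, as an engineer would, in place of code of your own. Each camera call takes 0.05 s, during which the arm holds its last target.

## Working session

There is one attempt and no reset: what is moved stays moved. The work goes in short steps, Python scripts to look and compute and a tool call to move; the robot and the scene stay as the last step left them, time stands still between calls to the robot, and variables do not carry over. Pictures are saved under pics/ and viewed, and the job is handed in when it is done.

Besides the shell and the picture viewer there is one more tool, called after "Call:" as name(argument=value, ...) on one line, values as JSON. apply_moves: Moves the arm, as the interface text tells. Its arguments: {"type":"object","properties":{"targets":{"type":"array"},"force":{"type":"number"}},"required":["targets"]}

```bash
ls; mkdir -p pics
python3 - <<'E'
from cell import *
import cv2
print(state())
for n in("scene","top"):
    im,d=get_image(n); cv2.imwrite(f"pics/{n}0.png",im); print(n,camera_info(n))
    import numpy as np; np.save(f"{n}0.npy",d)
E
```

```text
pics
{'time_s': 0.0, 'joint_positions': array([ 1.22156389e+00,  3.53636581e-01,  1.63412869e+00, -3.11395646e-05,
        1.15519218e+00, -2.37743672e-03]), 'dq': array([ 7.06475115e-05,  1.01027670e-03, -1.54521796e-03, -1.73558382e-03,
       -9.00772506e-04,  3.64647622e-04]), 'effort': array([ 2.77454801e-04, -5.93822622e+01, -3.34233391e+01,  6.96825469e-02,
        2.33179727e-02, -1.55529065e-04]), 'tcp_pos': array([0.21229152, 0.58731774, 0.21387325]), 'eef_rot': array([ 1.72553200e-01,  9.84999963e-01, -6.74369625e-04, -1.05331230e-04]), 'wrist_force': array([ 0.19599837,  0.26953236, -0.10616452]), 'ft_torque': array([-0.05393266, -0.00112475, -0.00281709]), 'opening': 0.09185486027345906}
scene {'camera_matrix': array([[408.05888717,   0.        , 281.76202679],
       [  0.        , 408.05888717, 206.65252948],
       [  0.        ,   0.        ,   1.        ]]), 'dist_coeffs': array([-0.08532283,  0.        ,  0.        ,  0.        ,  0.        ]), 'origin': array([ 0.83788545, -0.79976712,  0.92513786]), 'attitude': array([ 0.88854   ,  0.15329374, -0.07037919, -0.42666668])}
top {'camera_matrix': array([[479.79593789,   0.        , 283.92471634],
       [  0.        , 479.79593789, 209.79588591],
       [  0.        ,   0.        ,   1.        ]]), 'dist_coeffs': array([0.03695516, 0.        , 0.        , 0.        , 0.        ]), 'origin': array([0.34803538, 0.05549082, 1.66178316]), 'attitude': array([-0.69758683,  0.71287242, -0.04343009,  0.05743992])}
```

View pics/scene0.png

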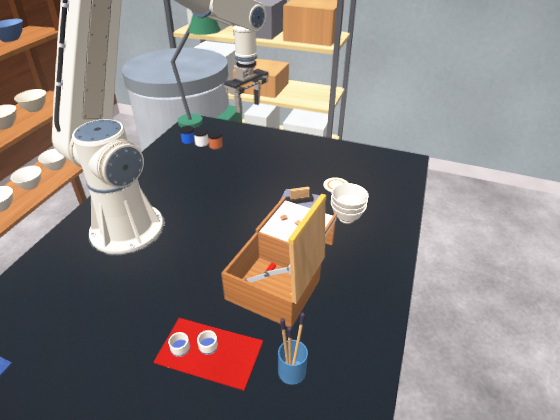

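View pics/top0.png

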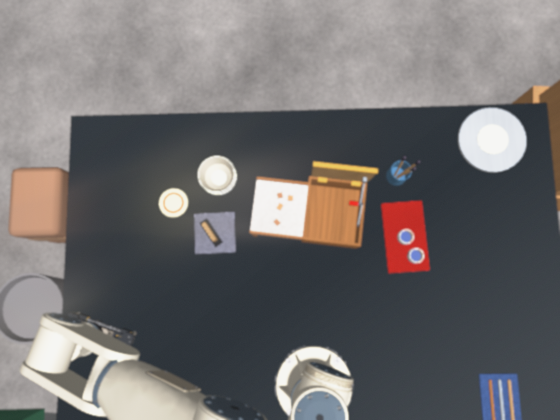

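Top view: station around (310,210), red board right (405,237) with cups at (406,237) and (417,256), mat left (215,233) with scraper, bowls (217,175), saucer (173,203), jar (401,172). I'll zoom in next.

```bash
cat > h.py <<'E'
from cell import *
import cv2, numpy as np
from scipy.spatial.transform import Rotation as R
def cam(n):
    c=camera_info(n); return np.array(c["camera_matrix"]),np.array(c["dist_coeffs"]),np.array(c["origin"]),R.from_quat(c["attitude"]).as_matrix()
def ray(n,uv):
    K,D,o,A=cam(n); p=cv2.undistortPoints(np.array(uv,float).reshape(-1,1,2),K,D).reshape(-1,2)
    return o,(A@np.c_[p,np.ones(len(p))].T).T
def at_z(n,uv,z):
    o,r=ray(n,uv); return o+r*((z-o[2])/r[:,2])[:,None]
def cloud(n,d):
    h,w=d.shape; u,v=np.meshgrid(np.arange(w),np.arange(h)); o,r=ray(n,np.c_[u.ravel(),v.ravel()])
    return (o+r*d.ravel()[:,None]).reshape(h,w,3)
def proj(n,P):
    K,D,o,A=cam(n); Pc=(np.atleast_2d(P)-o)@A
    return cv2.projectPoints(Pc,np.zeros(3),np.zeros(3),K,D)[0].reshape(-1,2)
def crop(im,x0,y0,x1,y1,s,f):
    c=cv2.resize(im[y0:y1,x0:x1],None,fx=s,fy=s,interpolation=cv2.INTER_CUBIC); cv2.imwrite(f,c)
E
python3 - <<'E'
from h import *
im=cv2.imread("pics/top0.png")
crop(im,240,150,440,280,4,"pics/t0a.png"); crop(im,150,150,250,265,5,"pics/t0b.png")
P=cloud("top",np.load("top0.npy"))
for uv in [(300,320),(280,210),(262,225),(335,230),(215,220),(405,215),(217,175),(401,172),(345,168),(353,203)]: print(uv,P[uv[1],uv[0]].round(3))
E
```

```text
(300, 320) [0.21  0.039 0.001]
(280, 210) [0.572 0.097 0.104]
(262, 225) [0.523 0.157 0.108]
(335, 230) [ 0.512 -0.089  0.009]
(215, 220) [0.556 0.326 0.008]
(405, 215) [ 0.559 -0.333  0.002]
(217, 175) [0.706 0.313 0.051]
(401, 172) [ 0.712 -0.328 -0.   ]
(345, 168) [ 0.656 -0.096  0.325]
(353, 203) [ 0.58  -0.135  0.165]
```

View pics/t0a.png

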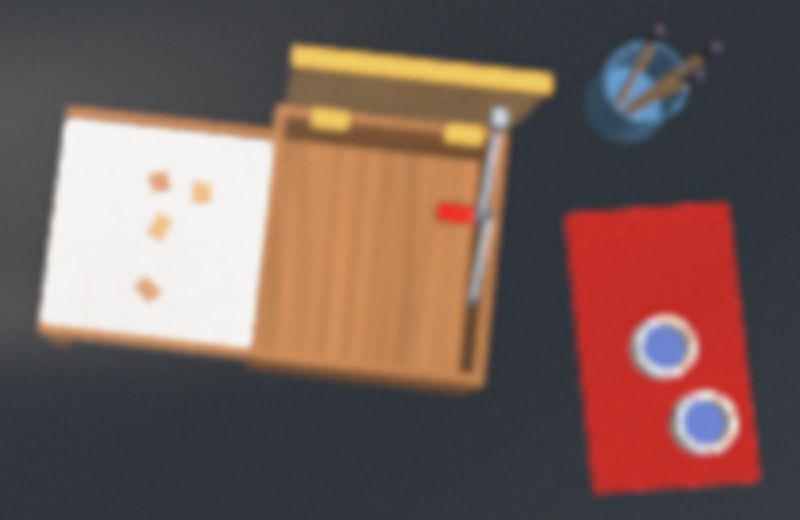

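View pics/t0b.png

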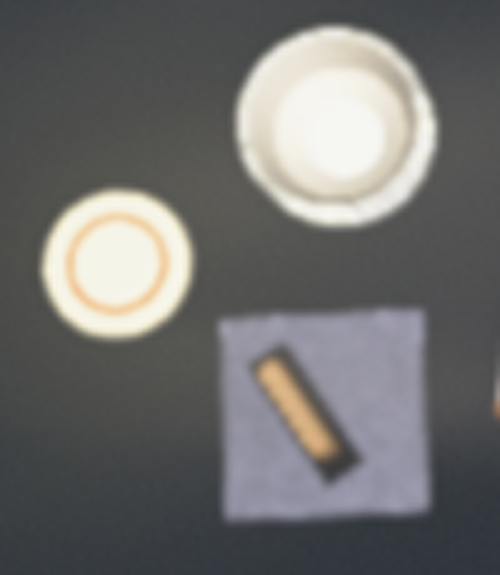

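```bash
cat >> h.py <<'E'
def fa(p): p=np.array(p,float); return (p+.5)/4-.5+[240,150]
def fb(p): p=np.array(p,float); return (p+.5)/5-.5+[150,150]
def fit2(src,dst):
    a=src-src.mean(0); b=dst-dst.mean(0)
    th=np.arctan2((a[:,0]*b[:,1]-a[:,1]*b[:,0]).sum(),(a*b).sum()); c,s=np.cos(th),np.sin(th); M=np.array([[c,-s],[s,c]])
    t=dst.mean(0)-M@src.mean(0); return th,t,(src@M.T+t-dst)
E
python3 - <<'E'
from h import *
src=np.array([[73,180],[-97,180],[73,2],[-97,2],[-105,-180]])/1000
px=[(66,117),(38,326),(274,143),(254,347),(486,384)]
w=at_z("top",fa(px),.11)[:,:2]
th,t,r=fit2(src,w); print("station",th,t,(r*1000).round(1))
print("cups",at_z("top",fa([(665,346),(705,422)]),.044).round(4))
print("red",at_z("top",fa([(565,212),(730,203),(760,481),(595,494)]),.008).round(4))
print("chips",at_z("top",fa([(160,181),(202,192),(159,227),(148,289)]),.118).round(4))
m=at_z("top",fb([(220,320),(424,311),(430,512),(225,520)]),.004); print("mat",m.round(4),m.mean(0))
print("foot",at_z("top",fb([(251,365),(285,345),(360,461),(328,484)]),.02).round(4))
print("grip",at_z("top",fb([(253,366),(277,353),(341,450),(320,462)]),.06).round(4))
print("bowl",at_z("top",fb([(337,126),(117,264)]),.1))
# overlay
c,s=np.cos(th),np.sin(th)
def S(x,y,z): return [t[0]+c*x-s*y,t[1]+s*x+c*y,z]
pts=[S(.073,.18,.11),S(-.097,.18,.11),S(.073,.002,.11),S(-.105,-.18,.11),S(.105,-.18,.11),S(-.105,.01,.11),S(.024,-.139,.155),S(-.035,-.163,.1),S(.12,.004,.32),S(.12,-.18,.32)]
for n in("scene","top"):
    im=cv2.resize(cv2.imread(f"pics/{n}0.png"),None,fx=4,fy=4,interpolation=cv2.INTER_CUBIC)
    q=proj(n,pts)*4+1.5
    for p in q: cv2.drawMarker(im,tuple(int(v) for v in p),(0,255,0),0,12,1)
    o=(850,700) if n=="scene" else (980,600)
    cv2.imwrite(f"pics/ov_{n}.png",im[o[1]:o[1]+600,o[0]:o[0]+700])
E
```

```text
station -0.13120218572749393 [0.57827102 0.00687174] [[-2.5  2. ]
 [ 1.6 -0.6]
 [ 0.2 -3.6]
 [-0.7 -2.1]
 [ 1.4  4.2]]
cups [[ 0.4823 -0.3219  0.044 ]
 [ 0.4182 -0.3513  0.044 ]]
red [[ 0.6035 -0.251   0.008 ]
 [ 0.608  -0.393   0.008 ]
 [ 0.3692 -0.4033  0.008 ]
 [ 0.3608 -0.2642  0.008 ]]
chips [[0.6199 0.097  0.118 ]
 [0.6099 0.0629 0.118 ]
 [0.5819 0.0985 0.118 ]
 [0.5313 0.1084 0.118 ]]
mat [[0.5806 0.4021 0.004 ]
 [0.5837 0.2593 0.004 ]
 [0.4434 0.2558 0.004 ]
 [0.441  0.3976 0.004 ]] [0.51218349 0.32872211 0.004     ]
foot [[0.5465 0.3771 0.02  ]
 [0.5599 0.3537 0.02  ]
 [0.4785 0.3018 0.02  ]
 [0.4632 0.3238 0.02  ]]
grip [[0.541  0.3679 0.06  ]
 [0.5494 0.3518 0.06  ]
 [0.4829 0.3086 0.06  ]
 [0.4752 0.3227 0.06  ]]
bowl [[0.69582043 0.30478994 0.1       ]
 [0.6061153  0.45049737 0.1       ]]
```

View pics/ov_scene.png

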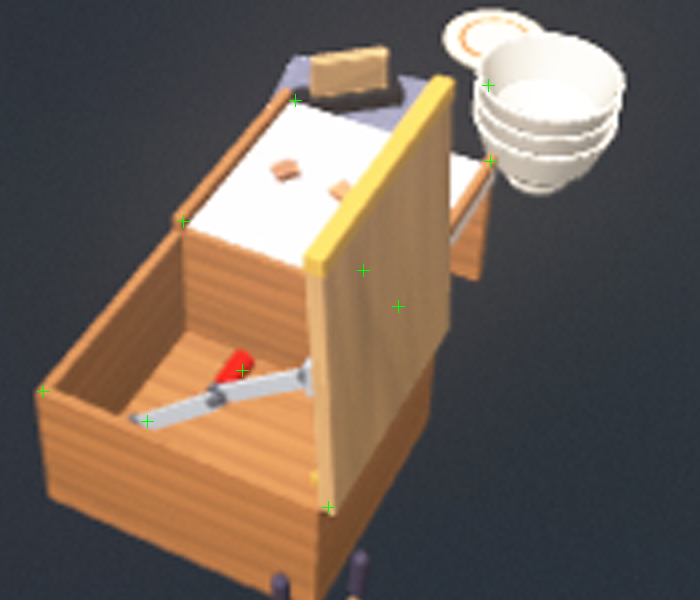

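View pics/ov_top.png

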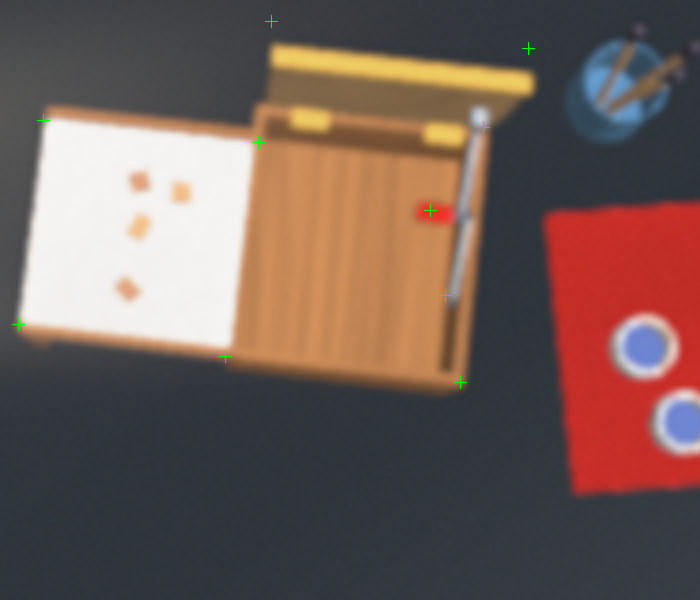

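```bash
cat >> h.py <<'E'
TH=-0.131; T0=np.array([.5783,.0069])
def S(x,y,z=0):
    c,s=np.cos(TH),np.sin(TH); return np.array([T0[0]+c*x-s*y,T0[1]+s*x+c*y,z])
def go(p,jaw,st=None):
    """tool-frame shift (mm) & rotvec deg to TCP p, tool down, jaw axis at angle jaw deg (world), nearest half turn unless exact"""
    st=st or state(); A=R.from_quat(st["eef_rot"]); a=np.radians(jaw)
    y=np.array([np.cos(a),np.sin(a),0]); z=np.array([0,0,-1.]); B=R.from_matrix(np.c_[np.cross(y,z),y,z])
    d=A.inv().apply(np.array(p)-st["tcp_pos"]); w=(A.inv()*B).as_rotvec(degrees=True)
    yy=A.as_matrix()[:,1]
    print("shift m",d.round(4),"rot deg",w.round(2),"| jaw now",round(np.degrees(np.arctan2(yy[1],yy[0])),1),"j1,j6",np.degrees(st["joint_positions"][[0,5]]).round(0))
E
python3 - <<'E'
from h import *
print(state()["tcp_pos"])
for p in [[.4,0,.25],[.4823,-.3219,.15]]: go(p,114.6-180); go(p,114.6)
E
```

```text
[0.21226984 0.58736974 0.21396404]
shift m [-0.3762 -0.4886 -0.0354] rot deg [-3.0000e-02  8.0000e-02  1.3553e+02] | jaw now 70.1 j1,j6 [70. -0.]
shift m [-0.3762 -0.4886 -0.0354] rot deg [-7.000e-02 -3.000e-02 -4.447e+01] | jaw now 70.1 j1,j6 [70. -0.]
shift m [-0.563  -0.7633  0.0649] rot deg [-3.0000e-02  8.0000e-02  1.3553e+02] | jaw now 70.1 j1,j6 [70. -0.]
shift m [-0.563  -0.7633  0.0649] rot deg [-7.000e-02 -3.000e-02 -4.447e+01] | jaw now 70.1 j1,j6 [70. -0.]
```

Call:
apply_moves(targets=[{"x":-0.376,"y":-0.489,"z":-0.035,"wz":135.5,"jaw":0},{"x":-0.376,"y":-0.489,"z":-0.035,"wz":135.5,"jaw":0},{"x":-0.376,"y":-0.489,"z":-0.035,"wz":135.5,"jaw":0},{"x":-0.376,"y":-0.489,"z":-0.035,"wz":135.5,"jaw":0},{"x":-0.376,"y":-0.489,"z":-0.035,"wz":135.5,"jaw":0},{"x":-0.376,"y":-0.489,"z":-0.035,"wz":135.5,"jaw":0},{"x":-0.376,"y":-0.489,"z":-0.035,"wz":135.5,"jaw":0},{"x":-0.376,"y":-0.489,"z":-0.035,"wz":135.5,"jaw":0}], force=10)

```text
invalid input
```

Run:
```python
from h import *
go([.4823,-.3219,.16],-65.4)
```

```text
shift m [-0.563  -0.7633  0.0549] rot deg [-3.0000e-02  8.0000e-02  1.3553e+02] | jaw now 70.1 j1,j6 [70. -0.]
```

Call:
apply_moves(targets=[{"x":-0.376,"y":-0.489,"z":-0.035,"wx":0,"wy":0,"wz":135.5,"jaw":0},{"x":-0.376,"y":-0.489,"z":-0.035,"wx":0,"wy":0,"wz":135.5,"jaw":0},{"x":-0.376,"y":-0.489,"z":-0.035,"wx":0,"wy":0,"wz":135.5,"jaw":0},{"x":-0.376,"y":-0.489,"z":-0.035,"wx":0,"wy":0,"wz":135.5,"jaw":0},{"x":-0.376,"y":-0.489,"z":-0.035,"wx":0,"wy":0,"wz":135.5,"jaw":0},{"x":-0.376,"y":-0.489,"z":-0.035,"wx":0,"wy":0,"wz":135.5,"jaw":0},{"x":-0.376,"y":-0.489,"z":-0.035,"wx":0,"wy":0,"wz":135.5,"jaw":0},{"x":-0.376,"y":-0.489,"z":-0.035,"wx":0,"wy":0,"wz":135.5,"jaw":0}], force=10)

```text
time_s: 0.9
tcp_pos: [0.3336, 0.2054, 0.2373]
eef_rot: [0.701, 0.714, -0.0, 0.0]
wrist_force: [1.6, -0.9, -0.0]
opening: 0.0919
```

Run:
```python
from h import *
print(state()["tcp_pos"],state()["time_s"]);go([.4,0,.25],-65.4);go([.4823,-.3219,.16],-65.4)
```

```text
[0.33356988 0.2053888  0.23728806] 0.9
shift m [-0.2066  0.0626 -0.0125] rot deg [5.000e-02 2.000e-02 6.646e+01] | jaw now 1.1 j1,j6 [31. 30.]
shift m [-0.5299  0.1389  0.0777] rot deg [5.000e-02 2.000e-02 6.646e+01] | jaw now 1.1 j1,j6 [31. 30.]
```

Call:
apply_moves(targets=[{"x":-0.53,"y":0.139,"z":0.0,"wx":0,"wy":0,"wz":66.5,"jaw":0},{"x":-0.53,"y":0.139,"z":0.0,"wx":0,"wy":0,"wz":66.5,"jaw":0},{"x":-0.53,"y":0.139,"z":0.0,"wx":0,"wy":0,"wz":66.5,"jaw":0},{"x":-0.53,"y":0.139,"z":0.0,"wx":0,"wy":0,"wz":66.5,"jaw":0},{"x":-0.53,"y":0.139,"z":0.0,"wx":0,"wy":0,"wz":66.5,"jaw":0},{"x":-0.53,"y":0.139,"z":0.0,"wx":0,"wy":0,"wz":66.5,"jaw":0},{"x":-0.53,"y":0.139,"z":0.0,"wx":0,"wy":0,"wz":66.5,"jaw":0},{"x":-0.53,"y":0.139,"z":0.0,"wx":0,"wy":0,"wz":66.5,"jaw":0}])

```text
time_s: 1.7
tcp_pos: [0.4417, -0.1801, 0.2375]
eef_rot: [0.978, 0.209, 0.0, 0.0]
wrist_force: [0.0, 1.6, 0.4]
opening: 0.092
```

Run:
```python
from h import *
print(state()["tcp_pos"],state()["time_s"]);go([.4823,-.3219,.16],-65.4)
```

```text
[ 0.44174792 -0.18006196  0.23749815] 1.7
shift m [-0.0211  0.1459  0.0776] rot deg [ 0.04 -0.01 -0.42] | jaw now -65.8 j1,j6 [-22.  43.]
```

Call:
apply_moves(targets=[{"x":-0.021,"y":0.146,"z":0.078,"wx":0,"wy":0,"wz":0,"jaw":0},{"x":-0.021,"y":0.146,"z":0.078,"wx":0,"wy":0,"wz":0,"jaw":0},{"x":-0.021,"y":0.146,"z":0.078,"wx":0,"wy":0,"wz":0,"jaw":0},{"x":-0.021,"y":0.146,"z":0.078,"wx":0,"wy":0,"wz":0,"jaw":0},{"x":-0.021,"y":0.146,"z":0.078,"wx":0,"wy":0,"wz":0,"jaw":0},{"x":-0.021,"y":0.146,"z":0.078,"wx":0,"wy":0,"wz":0,"jaw":0}])

```text
time_s: 2.3
tcp_pos: [0.4819, -0.321, 0.1596]
eef_rot: [0.978, 0.209, -0.0, -0.0]
wrist_force: [0.7, -0.4, -0.0]
opening: 0.0921
```

Run:
```python
from h import *
print(state()["tcp_pos"],state()["time_s"]);go([.4823,-.3219,.026],-65.4)
im,d=get_image("scene"); crop(im,130,280,330,410,4,"pics/s1.png")
```

```text
[ 0.48192641 -0.32098168  0.15958105] 2.3
shift m [-0.      0.0011  0.1336] rot deg [-0.04  0.01 -0.44] | jaw now -65.8 j1,j6 [-34.  32.]
```

View pics/s1.png

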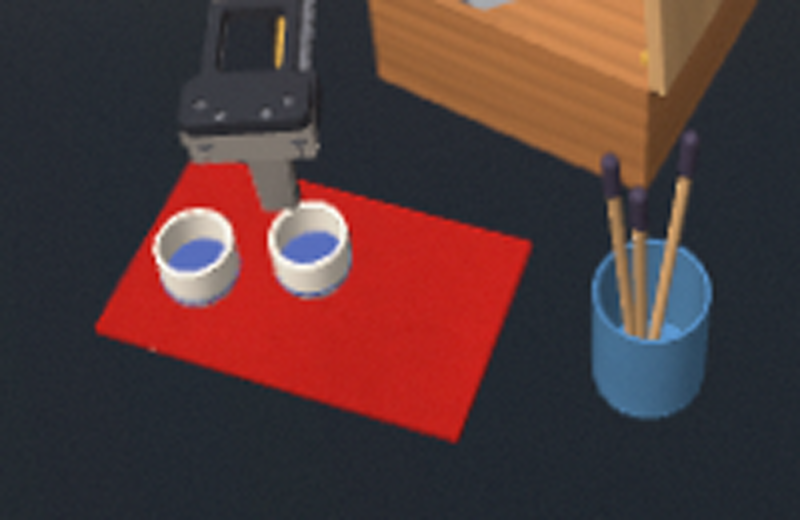

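The gripper is above the right-hand cup (crop 310,250) and both cups haven't moved. Next I'll descend and grip.

Call:
apply_moves(targets=[{"x":0,"y":0.001,"z":0.045,"wx":0,"wy":0,"wz":0,"jaw":0},{"x":0,"y":0.001,"z":0.09,"wx":0,"wy":0,"wz":0,"jaw":0},{"x":0,"y":0.001,"z":0.12,"wx":0,"wy":0,"wz":0,"jaw":0},{"x":0,"y":0.001,"z":0.134,"wx":0,"wy":0,"wz":0,"jaw":0},{"x":0,"y":0.001,"z":0.134,"wx":0,"wy":0,"wz":0,"jaw":0},{"x":0,"y":0.001,"z":0.134,"wx":0,"wy":0,"wz":0,"jaw":1},{"x":0,"y":0.001,"z":0.134,"wx":0,"wy":0,"wz":0,"jaw":1},{"x":0,"y":0.001,"z":0.134,"wx":0,"wy":0,"wz":0,"jaw":1}], force=10)

```text
time_s: 3.15
tcp_pos: [0.4837, -0.3222, 0.0278]
eef_rot: [0.978, 0.21, 0.001, 0.001]
wrist_force: [-0.0, -0.1, 0.6]
opening: 0.0697
```

Call:
apply_moves(targets=[{"x":0,"y":0,"z":0,"wx":0,"wy":0,"wz":0,"jaw":1},{"x":0,"y":0,"z":0,"wx":0,"wy":0,"wz":0,"jaw":1},{"x":0,"y":0,"z":0,"wx":0,"wy":0,"wz":0,"jaw":1},{"x":0,"y":0,"z":-0.04,"wx":0,"wy":0,"wz":0,"jaw":1},{"x":0,"y":0,"z":-0.08,"wx":0,"wy":0,"wz":0,"jaw":1},{"x":0,"y":0,"z":-0.12,"wx":0,"wy":0,"wz":0,"jaw":1},{"x":0,"y":0,"z":-0.16,"wx":0,"wy":0,"wz":0,"jaw":1},{"x":0,"y":0,"z":-0.18,"wx":0,"wy":0,"wz":0,"jaw":1}])

```text
time_s: 3.95
tcp_pos: [0.4842, -0.3226, 0.2115]
eef_rot: [0.978, 0.21, 0.003, 0.003]
wrist_force: [-0.5, -0.8, -1.0]
opening: 0.0476
```

Run:
```python
from h import *
print(state()["tcp_pos"],state()["time_s"],S(-.055,-.075));go(S(-.055,-.075,.21),-7.5)
```

```text
[ 0.48424316 -0.32263462  0.21148384] 3.95 [ 0.51397433 -0.06027297  0.        ]
shift m [ 0.1347 -0.2271  0.0006] rot deg [ 4.40e-01 -3.00e-02 -5.83e+01] | jaw now -65.8 j1,j6 [-34.  32.]
```

Call:
apply_moves(targets=[{"x":0.135,"y":-0.227,"z":0,"wx":0.4,"wy":0,"wz":-58.3,"jaw":1},{"x":0.135,"y":-0.227,"z":0,"wx":0.4,"wy":0,"wz":-58.3,"jaw":1},{"x":0.135,"y":-0.227,"z":0,"wx":0.4,"wy":0,"wz":-58.3,"jaw":1},{"x":0.135,"y":-0.227,"z":0,"wx":0.4,"wy":0,"wz":-58.3,"jaw":1},{"x":0.135,"y":-0.227,"z":0,"wx":0.4,"wy":0,"wz":-58.3,"jaw":1},{"x":0.135,"y":-0.227,"z":0,"wx":0.4,"wy":0,"wz":-58.3,"jaw":1},{"x":0.135,"y":-0.227,"z":0,"wx":0.4,"wy":0,"wz":-58.3,"jaw":1},{"x":0.135,"y":-0.227,"z":0,"wx":0.4,"wy":0,"wz":-58.3,"jaw":1}])

```text
time_s: 4.75
tcp_pos: [0.5142, -0.0595, 0.2106]
eef_rot: [0.751, 0.661, 0.0, 0.0]
wrist_force: [-0.9, -1.0, -1.3]
opening: 0.0477
```

Run:
```python
from h import *
print(state()["tcp_pos"],state()["time_s"]);go(S(-.055,-.075,.031),-7.5)
im,d=get_image("top"); crop(im,240,150,440,280,4,"pics/t1.png")
```

```text
[ 0.5142276  -0.05954306  0.21057098] 4.75
shift m [-0.0008 -0.0003  0.1796] rot deg [ 0.03 -0.01  0.18] | jaw now -7.3 j1,j6 [-7.  1.]
```

View pics/t1.png

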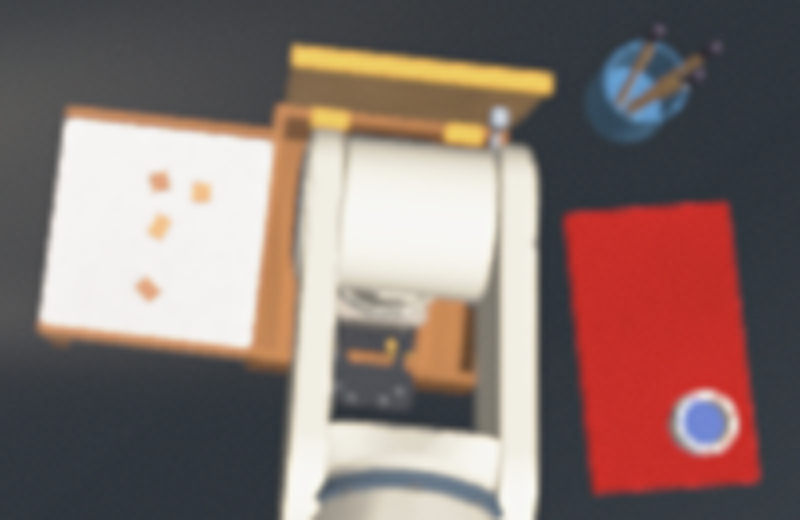

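Run:
```python
from h import *
im,d=get_image("scene"); crop(im,180,100,380,330,3,"pics/s2.png")
im,d=get_image("top"); P=cloud("top",d)
for u in (315,322,345,362,370):
  print(u,[P[v,u].round(3).tolist() for v in (186,195,205,220)])
```

```text
315 [[0.668, -0.025, 0.006], [0.532, 0.005, 0.602], [0.509, 0.006, 0.608], [0.472, 0.008, 0.637]]
322 [[0.551, -0.011, 0.609], [0.529, -0.01, 0.618], [0.505, -0.008, 0.63], [0.47, -0.006, 0.651]]
345 [[0.554, -0.064, 0.59], [0.529, -0.061, 0.612], [0.506, -0.06, 0.618], [0.476, -0.061, 0.592]]
362 [[0.652, -0.179, 0.072], [0.529, -0.099, 0.609], [0.505, -0.097, 0.615], [0.476, -0.1, 0.583]]
370 [[0.553, -0.121, 0.588], [0.527, -0.116, 0.615], [0.504, -0.113, 0.625], [0.468, -0.108, 0.646]]
```

View pics/s2.png

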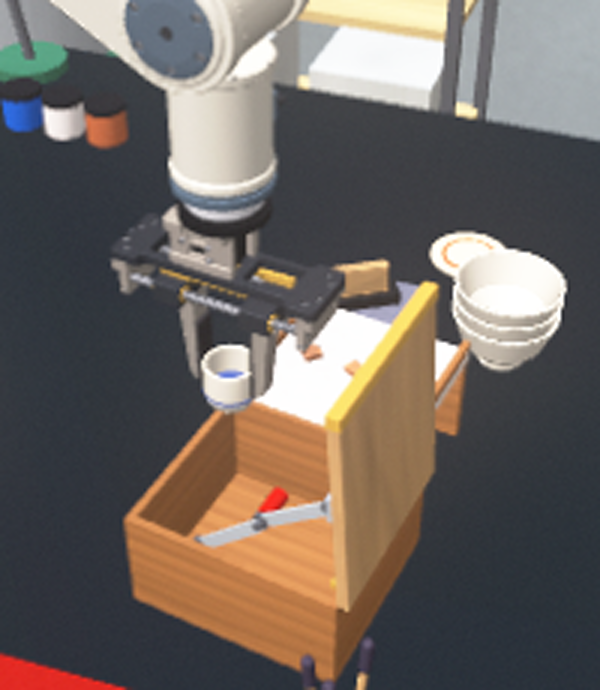

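Run:
```python
from h import *
go(S(-.033,-.077,.031),-7.5)
```

```text
shift m [-0.0016  0.0217  0.1796] rot deg [ 0.03 -0.01 -0.22] | jaw now -7.7 j1,j6 [-7.  1.]
```

Call:
apply_moves(targets=[{"x":-0.0015,"y":0.022,"z":0.0,"wx":0,"wy":0,"wz":0,"jaw":1},{"x":-0.0015,"y":0.022,"z":0.04,"wx":0,"wy":0,"wz":0,"jaw":1},{"x":-0.0015,"y":0.022,"z":0.08,"wx":0,"wy":0,"wz":0,"jaw":1},{"x":-0.0015,"y":0.022,"z":0.12,"wx":0,"wy":0,"wz":0,"jaw":1},{"x":-0.0015,"y":0.022,"z":0.155,"wx":0,"wy":0,"wz":0,"jaw":1},{"x":-0.0015,"y":0.022,"z":0.175,"wx":0,"wy":0,"wz":0,"jaw":1},{"x":-0.0015,"y":0.022,"z":0.18,"wx":0,"wy":0,"wz":0,"jaw":1},{"x":-0.0015,"y":0.022,"z":0.18,"wx":0,"wy":0,"wz":0,"jaw":1}])

```text
time_s: 5.7
tcp_pos: [0.5356, -0.0655, 0.0302]
eef_rot: [0.754, 0.657, -0.0, -0.0]
wrist_force: [0.5, 0.4, 0.4]
opening: 0.0478
```

Call:
apply_moves(targets=[{"x":0,"y":0,"z":0,"wx":0,"wy":0,"wz":0,"jaw":0.35},{"x":0,"y":0,"z":0,"wx":0,"wy":0,"wz":0,"jaw":0.35},{"x":0,"y":0,"z":0,"wx":0,"wy":0,"wz":0,"jaw":0.35},{"x":0,"y":0,"z":-0.04,"wx":0,"wy":0,"wz":0,"jaw":0.35},{"x":0,"y":0,"z":-0.08,"wx":0,"wy":0,"wz":0,"jaw":0.35},{"x":0,"y":0,"z":-0.12,"wx":0,"wy":0,"wz":0,"jaw":0.35},{"x":0,"y":0,"z":-0.16,"wx":0,"wy":0,"wz":0,"jaw":0.35},{"x":0,"y":0,"z":-0.18,"wx":0,"wy":0,"wz":0,"jaw":0.35}])

```text
time_s: 6.5
tcp_pos: [0.5372, -0.0657, 0.2146]
eef_rot: [0.754, 0.657, 0.002, 0.002]
wrist_force: [0.8, 0.1, -0.2]
opening: 0.0598
```

Run:
```python
from h import *
print(state()["tcp_pos"],state()["time_s"]);go([.4182,-.3513,.21],-65.4)
im,d=get_image("scene"); crop(im,130,140,330,400,2.5,"pics/s3.png")
```

```text
[ 0.53723784 -0.06566156  0.21463972] 6.5
shift m [-0.2992 -0.0789  0.0042] rot deg [ 0.25 -0.15 57.55] | jaw now -7.8 j1,j6 [-7.  1.]
```

View pics/s3.png

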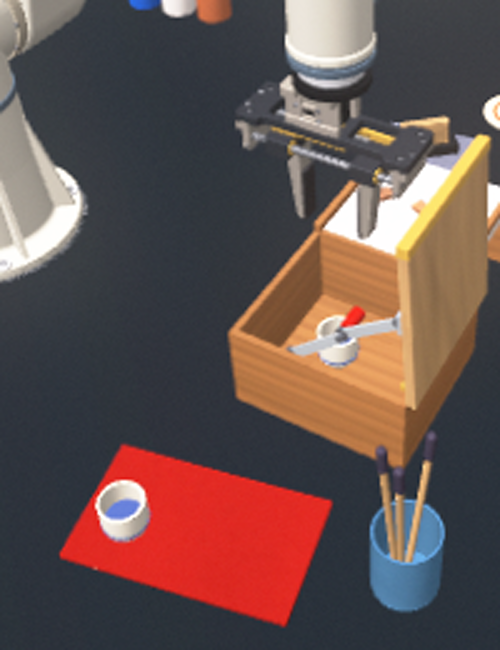

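The first cup stands in the chest. The second is still on the board, at crop (123,510). Going there now.

Call:
apply_moves(targets=[{"x":-0.299,"y":-0.079,"z":0,"wx":0,"wy":0,"wz":57.5,"jaw":0},{"x":-0.299,"y":-0.079,"z":0,"wx":0,"wy":0,"wz":57.5,"jaw":0},{"x":-0.299,"y":-0.079,"z":0,"wx":0,"wy":0,"wz":57.5,"jaw":0},{"x":-0.299,"y":-0.079,"z":0,"wx":0,"wy":0,"wz":57.5,"jaw":0},{"x":-0.299,"y":-0.079,"z":0,"wx":0,"wy":0,"wz":57.5,"jaw":0},{"x":-0.299,"y":-0.079,"z":0,"wx":0,"wy":0,"wz":57.5,"jaw":0},{"x":-0.299,"y":-0.079,"z":0,"wx":0,"wy":0,"wz":57.5,"jaw":0},{"x":-0.299,"y":-0.079,"z":0,"wx":0,"wy":0,"wz":57.5,"jaw":0}])

```text
time_s: 7.35
tcp_pos: [0.4183, -0.3528, 0.2159]
eef_rot: [0.977, 0.211, 0.004, 0.001]
wrist_force: [0.1, 0.2, -0.2]
opening: 0.092
```

Run:
```python
from h import *
print(state()["tcp_pos"],state()["time_s"]);go([.4182,-.3513,.026],-65.4)
```

```text
[ 0.41826586 -0.35275217  0.21590917] 7.35
shift m [-0.0007 -0.0022  0.1899] rot deg [ 0.25 -0.39 -0.22] | jaw now -65.6 j1,j6 [-40.  25.]
```

Call:
apply_moves(targets=[{"x":0,"y":-0.002,"z":0.045,"wx":0.2,"wy":-0.4,"wz":0,"jaw":0},{"x":0,"y":-0.002,"z":0.09,"wx":0.2,"wy":-0.4,"wz":0,"jaw":0},{"x":0,"y":-0.002,"z":0.135,"wx":0.2,"wy":-0.4,"wz":0,"jaw":0},{"x":0,"y":-0.002,"z":0.17,"wx":0.2,"wy":-0.4,"wz":0,"jaw":0},{"x":0,"y":-0.002,"z":0.19,"wx":0.2,"wy":-0.4,"wz":0,"jaw":0},{"x":0,"y":-0.002,"z":0.19,"wx":0.2,"wy":-0.4,"wz":0,"jaw":0},{"x":0,"y":-0.002,"z":0.19,"wx":0.2,"wy":-0.4,"wz":0,"jaw":1},{"x":0,"y":-0.002,"z":0.19,"wx":0.2,"wy":-0.4,"wz":0,"jaw":1}])

```text
time_s: 8.15
tcp_pos: [0.4201, -0.3514, 0.0274]
eef_rot: [0.977, 0.212, 0.001, 0.001]
wrist_force: [0.8, 0.3, -0.3]
opening: 0.0782
```

Call:
apply_moves(targets=[{"x":0,"y":0,"z":0,"wx":0,"wy":0,"wz":0,"jaw":1},{"x":0,"y":0,"z":0,"wx":0,"wy":0,"wz":0,"jaw":1},{"x":0,"y":0,"z":0,"wx":0,"wy":0,"wz":0,"jaw":1},{"x":0,"y":0,"z":-0.04,"wx":0,"wy":0,"wz":0,"jaw":1},{"x":0,"y":0,"z":-0.08,"wx":0,"wy":0,"wz":0,"jaw":1},{"x":0,"y":0,"z":-0.12,"wx":0,"wy":0,"wz":0,"jaw":1},{"x":0,"y":0,"z":-0.16,"wx":0,"wy":0,"wz":0,"jaw":1},{"x":0,"y":0,"z":-0.185,"wx":0,"wy":0,"wz":0,"jaw":1}])

```text
time_s: 8.95
tcp_pos: [0.4204, -0.3516, 0.2158]
eef_rot: [0.977, 0.212, 0.002, 0.003]
wrist_force: [0.1, 0.4, 0.4]
opening: 0.014
```

Run:
```python
from h import *
print(state()["tcp_pos"],state()["time_s"]);go(S(-.012,-.027,.21),-7.5)
```

```text
[ 0.42037051 -0.35157259  0.21582211] 8.95
shift m [ 0.2678 -0.2443  0.005 ] rot deg [ 3.900e-01  5.000e-02 -5.802e+01] | jaw now -65.5 j1,j6 [-40.  25.]
```

Run:
```python
from h import *
print(state()["opening"])
im,d=get_image("scene"); crop(im,100,230,300,410,4,"pics/s4.png")
im,d=get_image("top"); cv2.imwrite("pics/t4f.png",im); crop(im,360,170,460,290,5,"pics/t4.png")
```

```text
0.014041421959617138
```

View pics/s4.png

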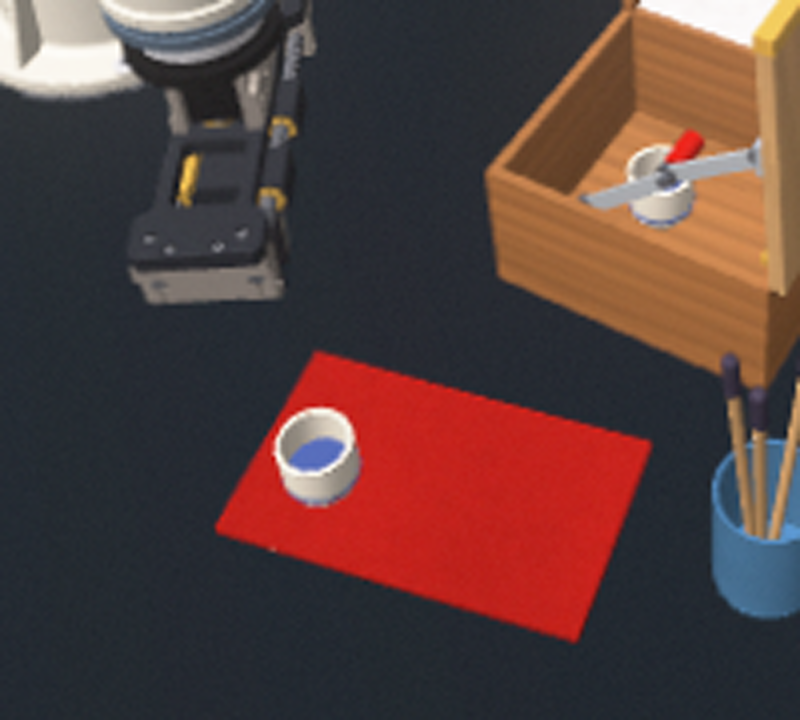

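View pics/t4.png

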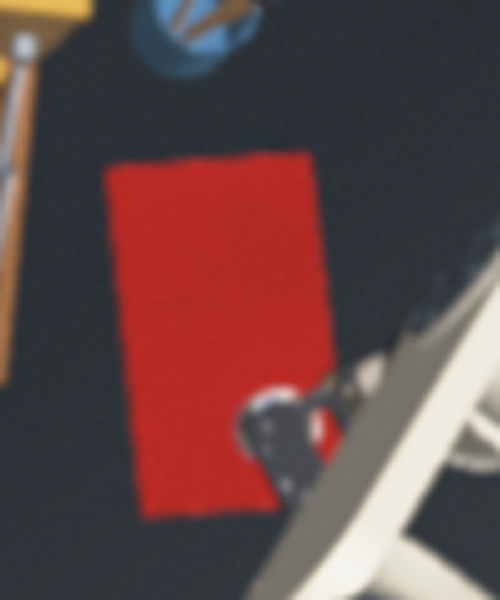

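Run:
```python
from h import *
print(at_z("scene",[(100+315.5/4-.5,230+437.5/4-.5)],.052), at_z("scene",[(130+123.5/2.5-.5,140+498.5/2.5-.5)],.052), at_z("scene",[(130+197/4-.5,280+230/4-.5)],.052),at_z("scene",[(130+311/4-.5,280+223/4-.5)],.052))
print(at_z("top",[(360+279/5-.5,170+432/5-.5)],.052))
```

```text
[[ 0.41455411 -0.34794411  0.052     ]] [[ 0.41580592 -0.34754949  0.052     ]] [[ 0.41270794 -0.34291487  0.052     ]] [[ 0.4765426  -0.31373654  0.052     ]]
[[ 0.41534288 -0.34722796  0.052     ]]
```

The fingers hadn't finished closing before the lift began. The cup hasn't moved, so I'll retry with a longer close.

Run:
```python
from h import *
go([.419,-.352,.026],-65.4)
```

```text
shift m [-0.0027 -0.0032  0.1905] rot deg [ 0.52 -0.22 -0.12] | jaw now -65.5 j1,j6 [-40.  25.]
```

Call:
apply_moves(targets=[{"x":0,"y":0,"z":0,"wx":0,"wy":0,"wz":0,"jaw":0},{"x":0,"y":0,"z":0,"wx":0,"wy":0,"wz":0,"jaw":0},{"x":0,"y":0,"z":0,"wx":0,"wy":0,"wz":0,"jaw":0},{"x":0,"y":0,"z":0,"wx":0,"wy":0,"wz":0,"jaw":0},{"x":0,"y":0,"z":0,"wx":0,"wy":0,"wz":0,"jaw":0},{"x":0,"y":0,"z":0,"wx":0,"wy":0,"wz":0,"jaw":0},{"x":0,"y":0,"z":0,"wx":0,"wy":0,"wz":0,"jaw":0},{"x":0,"y":0,"z":0,"wx":0,"wy":0,"wz":0,"jaw":0}])

```text
time_s: 9.85
tcp_pos: [0.4214, -0.3525, 0.2165]
eef_rot: [0.977, 0.212, 0.003, 0.004]
wrist_force: [-0.1, 0.2, -0.2]
opening: 0.0677
```

Run:
```python
from h import *
go([.419,-.352,.026],-65.4)
```

```text
shift m [-0.0027 -0.0032  0.1905] rot deg [ 0.52 -0.22 -0.12] | jaw now -65.5 j1,j6 [-40.  25.]
```

Call:
apply_moves(targets=[{"x":-0.002,"y":-0.003,"z":0.02,"wx":0.5,"wy":-0.2,"wz":0,"jaw":0},{"x":-0.002,"y":-0.003,"z":0.05,"wx":0.5,"wy":-0.2,"wz":0,"jaw":0},{"x":-0.002,"y":-0.003,"z":0.09,"wx":0.5,"wy":-0.2,"wz":0,"jaw":0},{"x":-0.002,"y":-0.003,"z":0.13,"wx":0.5,"wy":-0.2,"wz":0,"jaw":0},{"x":-0.002,"y":-0.003,"z":0.17,"wx":0.5,"wy":-0.2,"wz":0,"jaw":0},{"x":-0.002,"y":-0.003,"z":0.19,"wx":0.5,"wy":-0.2,"wz":0,"jaw":0},{"x":-0.002,"y":-0.003,"z":0.19,"wx":0.5,"wy":-0.2,"wz":0,"jaw":0},{"x":-0.002,"y":-0.003,"z":0.19,"wx":0.5,"wy":-0.2,"wz":0,"jaw":1}])

```text
time_s: 10.65
tcp_pos: [0.4198, -0.3519, 0.0268]
eef_rot: [0.977, 0.212, 0.0, 0.0]
wrist_force: [-0.5, 0.4, 0.6]
opening: 0.0861
```

Call:
apply_moves(targets=[{"x":0,"y":0,"z":0,"wx":0,"wy":0,"wz":0,"jaw":1},{"x":0,"y":0,"z":0,"wx":0,"wy":0,"wz":0,"jaw":1},{"x":0,"y":0,"z":0,"wx":0,"wy":0,"wz":0,"jaw":1},{"x":0,"y":0,"z":0,"wx":0,"wy":0,"wz":0,"jaw":1},{"x":0,"y":0,"z":0,"wx":0,"wy":0,"wz":0,"jaw":1},{"x":0,"y":0,"z":0,"wx":0,"wy":0,"wz":0,"jaw":1},{"x":0,"y":0,"z":0,"wx":0,"wy":0,"wz":0,"jaw":1},{"x":0,"y":0,"z":0,"wx":0,"wy":0,"wz":0,"jaw":1}])

```text
time_s: 11.45
tcp_pos: [0.42, -0.352, 0.0272]
eef_rot: [0.977, 0.212, 0.0, 0.0]
wrist_force: [-0.3, 1.3, 6.3]
opening: 0.0479
```

Run:
```python
from h import *
print(state()["tcp_pos"],state()["opening"]);go(S(-.012,-.027,.21),-7.5)
```

```text
[ 0.42001969 -0.35204145  0.02720231] 0.047910443469634814
shift m [ 0.2684 -0.2445 -0.1828] rot deg [ 3.000e-02 -1.000e-02 -5.802e+01] | jaw now -65.5 j1,j6 [-40.  25.]
```

Call:
apply_moves(targets=[{"x":0,"y":0,"z":-0.04,"wx":0,"wy":0,"wz":0,"jaw":1},{"x":0,"y":0,"z":-0.08,"wx":0,"wy":0,"wz":0,"jaw":1},{"x":0,"y":0,"z":-0.12,"wx":0,"wy":0,"wz":0,"jaw":1},{"x":0,"y":0,"z":-0.16,"wx":0,"wy":0,"wz":0,"jaw":1},{"x":0,"y":0,"z":-0.183,"wx":0,"wy":0,"wz":0,"jaw":1},{"x":0.268,"y":-0.244,"z":-0.185,"wx":0,"wy":0,"wz":-58,"jaw":1},{"x":0.268,"y":-0.244,"z":-0.185,"wx":0,"wy":0,"wz":-58,"jaw":1},{"x":0.268,"y":-0.244,"z":-0.185,"wx":0,"wy":0,"wz":-58,"jaw":1}])

```text
time_s: 12.25
tcp_pos: [0.4793, -0.2129, 0.2113]
eef_rot: [0.904, 0.427, 0.0, 0.0]
wrist_force: [1.1, -0.1, -0.7]
opening: 0.048
```

Run:
```python
from h import *
print(state()["tcp_pos"],state()["opening"]);go(S(-.012,-.027,.21),-7.5)
```

```text
[ 0.47927895 -0.21293071  0.2112514 ] 0.04795254790644949
shift m [ 0.2034 -0.0592  0.0013] rot deg [  0.06  -0.   -31.98] | jaw now -39.5 j1,j6 [-24.  15.]
```

Call:
apply_moves(targets=[{"x":0.203,"y":-0.059,"z":0,"wx":0,"wy":0,"wz":-32,"jaw":1},{"x":0.203,"y":-0.059,"z":0,"wx":0,"wy":0,"wz":-32,"jaw":1},{"x":0.203,"y":-0.059,"z":0,"wx":0,"wy":0,"wz":-32,"jaw":1},{"x":0.203,"y":-0.059,"z":0,"wx":0,"wy":0,"wz":-32,"jaw":1},{"x":0.203,"y":-0.059,"z":0,"wx":0,"wy":0,"wz":-32,"jaw":1},{"x":0.203,"y":-0.059,"z":0,"wx":0,"wy":0,"wz":-32,"jaw":1}])

```text
time_s: 12.85
tcp_pos: [0.5631, -0.0171, 0.2109]
eef_rot: [0.751, 0.66, 0.0, 0.0]
wrist_force: [-0.2, -0.3, -1.0]
opening: 0.0478
```

Run:
```python
from h import *
print(state()["tcp_pos"],state()["opening"]);go(S(-.012,-.027,.031),-7.5)
```

```text
[ 0.56307112 -0.01714821  0.21089382] 0.04784432201542097
shift m [-0.0011 -0.0002  0.1799] rot deg [0.04 0.02 0.13] | jaw now -7.4 j1,j6 [-2.  6.]
```

Call:
apply_moves(targets=[{"x":-0.001,"y":0,"z":0.04,"wx":0,"wy":0,"wz":0,"jaw":1},{"x":-0.001,"y":0,"z":0.08,"wx":0,"wy":0,"wz":0,"jaw":1},{"x":-0.001,"y":0,"z":0.12,"wx":0,"wy":0,"wz":0,"jaw":1},{"x":-0.001,"y":0,"z":0.155,"wx":0,"wy":0,"wz":0,"jaw":1},{"x":-0.001,"y":0,"z":0.175,"wx":0,"wy":0,"wz":0,"jaw":1},{"x":-0.001,"y":0,"z":0.179,"wx":0,"wy":0,"wz":0,"jaw":1},{"x":-0.001,"y":0,"z":0.179,"wx":0,"wy":0,"wz":0,"jaw":0.35},{"x":-0.001,"y":0,"z":0.179,"wx":0,"wy":0,"wz":0,"jaw":0.35}])

```text
time_s: 13.65
tcp_pos: [0.5629, -0.0198, 0.0322]
eef_rot: [0.752, 0.659, -0.0, 0.001]
wrist_force: [0.1, -0.2, 0.1]
opening: 0.0598
```

Call:
apply_moves(targets=[{"x":0,"y":0,"z":0,"wx":0,"wy":0,"wz":0,"jaw":0.35},{"x":0,"y":0,"z":0,"wx":0,"wy":0,"wz":0,"jaw":0.35},{"x":0,"y":0,"z":0,"wx":0,"wy":0,"wz":0,"jaw":0.35},{"x":0,"y":0,"z":-0.04,"wx":0,"wy":0,"wz":0,"jaw":0.35},{"x":0,"y":0,"z":-0.08,"wx":0,"wy":0,"wz":0,"jaw":0.35},{"x":0,"y":0,"z":-0.12,"wx":0,"wy":0,"wz":0,"jaw":0.35},{"x":0,"y":0,"z":-0.16,"wx":0,"wy":0,"wz":0,"jaw":0.35},{"x":0,"y":0,"z":-0.2,"wx":0,"wy":0,"wz":0,"jaw":0.35}])

```text
time_s: 14.45
tcp_pos: [0.5624, -0.0195, 0.2343]
eef_rot: [0.752, 0.659, 0.0, 0.001]
wrist_force: [0.1, 0.3, -0.4]
opening: 0.0595
```

Run:
```python
from h import *
print(state()["tcp_pos"],state()["opening"]);go([.42,.2,.25],122.4);go([.512,.3385,.2],122.4)
im,d=get_image("scene"); crop(im,130,140,400,400,2.5,"pics/s5.png")
```

```text
[ 0.56242091 -0.01951976  0.2342531 ] 0.059504674252280454
shift m [ 0.199  -0.1698 -0.0161] rot deg [-0.000e+00  9.000e-02 -1.299e+02] | jaw now -7.5 j1,j6 [-2.  5.]
shift m [ 0.3484 -0.0967  0.0339] rot deg [-0.000e+00  9.000e-02 -1.299e+02] | jaw now -7.5 j1,j6 [-2.  5.]
```

View pics/s5.png

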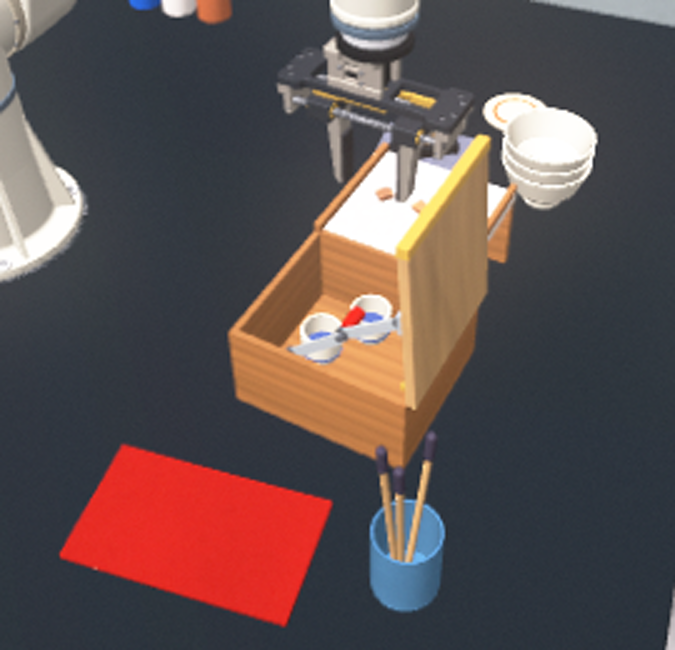

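Call:
apply_moves(targets=[{"x":0.1,"y":-0.13,"z":-0.01,"wx":0,"wy":0,"wz":0,"jaw":0.35},{"x":0.1,"y":-0.13,"z":-0.01,"wx":0,"wy":0,"wz":-130,"jaw":0.35},{"x":0.1,"y":-0.13,"z":-0.01,"wx":0,"wy":0,"wz":-130,"jaw":0.35},{"x":0.348,"y":-0.097,"z":0.03,"wx":0,"wy":0,"wz":-130,"jaw":0.35},{"x":0.348,"y":-0.097,"z":0.03,"wx":0,"wy":0,"wz":-130,"jaw":0.35},{"x":0.348,"y":-0.097,"z":0.03,"wx":0,"wy":0,"wz":-130,"jaw":0.35},{"x":0.348,"y":-0.097,"z":0.03,"wx":0,"wy":0,"wz":-130,"jaw":0.35},{"x":0.348,"y":-0.097,"z":0.03,"wx":0,"wy":0,"wz":-130,"jaw":0.35}])

```text
time_s: 15.3
tcp_pos: [0.5131, 0.3307, 0.2114]
eef_rot: [0.317, 0.948, 0.001, 0.005]
wrist_force: [1.0, -0.7, 0.6]
opening: 0.0596
```

Run:
```python
from h import *
print(state()["tcp_pos"],state()["opening"]);go([.512,.3385,.2],122.4)
```

```text
[0.51307318 0.3307282  0.21137121] 0.059620320236495265
shift m [0.0056 0.0055 0.0114] rot deg [-2.000e-02  6.300e-01 -6.936e+01] | jaw now 53.0 j1,j6 [ 33. -20.]
```

Call:
apply_moves(targets=[{"x":0.0056,"y":0.0055,"z":-0.02,"wx":0,"wy":0.6,"wz":-69.4,"jaw":0.35},{"x":0.0056,"y":0.0055,"z":-0.02,"wx":0,"wy":0.6,"wz":-69.4,"jaw":0.35},{"x":0.0056,"y":0.0055,"z":-0.02,"wx":0,"wy":0.6,"wz":-69.4,"jaw":0.35},{"x":0.0056,"y":0.0055,"z":-0.02,"wx":0,"wy":0.6,"wz":-69.4,"jaw":0.35},{"x":0.0056,"y":0.0055,"z":-0.02,"wx":0,"wy":0.6,"wz":-69.4,"jaw":0.35},{"x":0.0056,"y":0.0055,"z":-0.02,"wx":0,"wy":0.6,"wz":-69.4,"jaw":0.35},{"x":0.0056,"y":0.0055,"z":-0.02,"wx":0,"wy":0.6,"wz":-69.4,"jaw":0.35},{"x":0.0056,"y":0.0055,"z":-0.02,"wx":0,"wy":0.6,"wz":-69.4,"jaw":0.35}])

```text
time_s: 16.1
tcp_pos: [0.5115, 0.3386, 0.2313]
eef_rot: [-0.274, 0.962, -0.0, 0.0]
wrist_force: [-0.1, 0.1, 0.4]
opening: 0.0594
```

Call:
apply_moves(targets=[{"x":0,"y":0,"z":0,"wx":0,"wy":0,"wz":0,"jaw":0.35}])

```text
time_s: 16.2
tcp_pos: [0.5114, 0.3386, 0.2312]
eef_rot: [-0.275, 0.961, -0.0, 0.0]
wrist_force: [-0.5, -0.1, 0.3]
opening: 0.0595
```

Run:
```python
from h import *
print(state()["tcp_pos"],state()["opening"]);go([.512,.3385,.025],122.4)
im,d=get_image("scene"); crop(im,230,100,390,240,5,"pics/s6.png")
```

```text
[0.51138    0.33863275 0.23121977] 0.05946282638158616
shift m [-0.0004 -0.0003  0.2062] rot deg [-0.03  0.02 -0.48] | jaw now 121.9 j1,j6 [ 33. -89.]
```

View pics/s6.png

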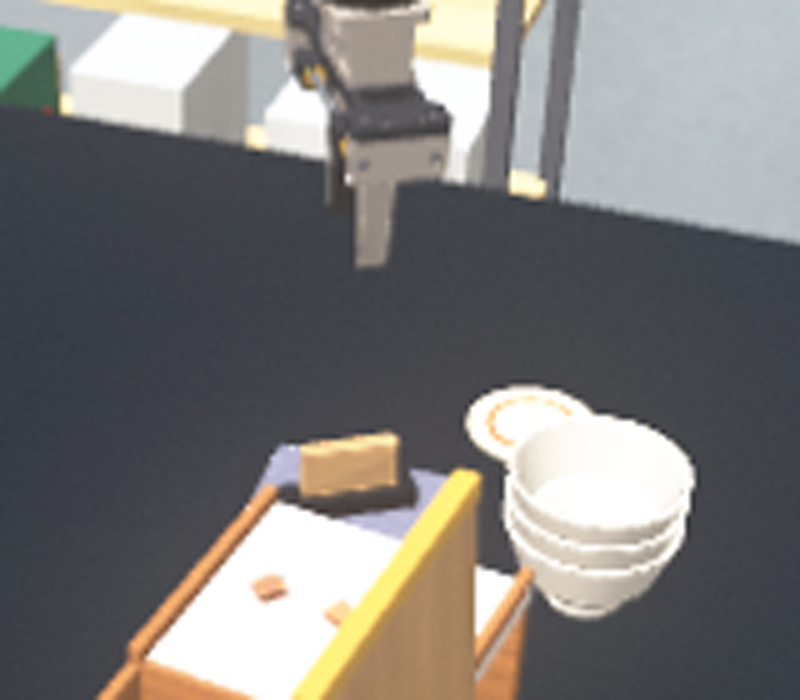

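Call:
apply_moves(targets=[{"x":0,"y":0,"z":0.04,"wx":0,"wy":0,"wz":-0.5,"jaw":0.35},{"x":0,"y":0,"z":0.085,"wx":0,"wy":0,"wz":-0.5,"jaw":0.35},{"x":0,"y":0,"z":0.13,"wx":0,"wy":0,"wz":-0.5,"jaw":0.35},{"x":0,"y":0,"z":0.17,"wx":0,"wy":0,"wz":-0.5,"jaw":0.35},{"x":0,"y":0,"z":0.195,"wx":0,"wy":0,"wz":-0.5,"jaw":0.35},{"x":0,"y":0,"z":0.205,"wx":0,"wy":0,"wz":-0.5,"jaw":0.35},{"x":0,"y":0,"z":0.205,"wx":0,"wy":0,"wz":-0.5,"jaw":0.35},{"x":0,"y":0,"z":0.205,"wx":0,"wy":0,"wz":-0.5,"jaw":1}], force=30)

```text
time_s: 17.05
tcp_pos: [0.5122, 0.3392, 0.0274]
eef_rot: [-0.276, 0.961, 0.0, 0.001]
wrist_force: [0.2, -0.2, -0.3]
opening: 0.0539
```

Call:
apply_moves(targets=[{"x":0,"y":0,"z":0,"wx":0,"wy":0,"wz":0,"jaw":1},{"x":0,"y":0,"z":0,"wx":0,"wy":0,"wz":0,"jaw":1},{"x":0,"y":0,"z":0,"wx":0,"wy":0,"wz":0,"jaw":1},{"x":0,"y":0,"z":0,"wx":0,"wy":0,"wz":0,"jaw":1},{"x":0,"y":0,"z":0,"wx":0,"wy":0,"wz":0,"jaw":1},{"x":0,"y":0,"z":0,"wx":0,"wy":0,"wz":0,"jaw":1},{"x":0,"y":0,"z":0,"wx":0,"wy":0,"wz":0,"jaw":1},{"x":0,"y":0,"z":0,"wx":0,"wy":0,"wz":0,"jaw":1}])

```text
time_s: 17.85
tcp_pos: [0.5123, 0.3392, 0.0276]
eef_rot: [-0.276, 0.961, 0.0, 0.001]
wrist_force: [-1.0, 0.5, 4.9]
opening: 0.0139
```

Run:
```python
from h import *
print(state()["tcp_pos"],state()["opening"]);go([.512,.3385,.025],122.4)
```

```text
[0.51227798 0.33922322 0.02764414] 0.013872339354127069
shift m [ 0.0006 -0.0005  0.0026] rot deg [-0.02  0.12 -0.34] | jaw now 122.1 j1,j6 [ 33. -89.]
```

Call:
apply_moves(targets=[{"x":0,"y":0,"z":-0.03,"wx":0,"wy":0,"wz":0,"jaw":1},{"x":0,"y":0,"z":-0.07,"wx":0,"wy":0,"wz":0,"jaw":1},{"x":0,"y":0,"z":-0.11,"wx":0,"wy":0,"wz":0,"jaw":1},{"x":0,"y":0,"z":-0.15,"wx":0,"wy":0,"wz":0,"jaw":1},{"x":0,"y":0,"z":-0.18,"wx":0,"wy":0,"wz":0,"jaw":1},{"x":0,"y":0,"z":-0.18,"wx":0,"wy":0,"wz":0,"jaw":1}])

```text
time_s: 18.45
tcp_pos: [0.514, 0.3404, 0.2121]
eef_rot: [-0.276, 0.961, 0.001, 0.005]
wrist_force: [0.5, -0.0, -1.0]
opening: 0.0136
```

Run:
```python
from h import *
print(state()["tcp_pos"],state()["opening"]);go(S(.012,.15,.2),82.5)
im,d=get_image("top"); crop(im,190,150,350,270,5,"pics/t7.png")
```

```text
[0.51402865 0.34040623 0.21210653] 0.01360545462729778
shift m [ 0.0179 -0.2088  0.012 ] rot deg [ 0.17  0.52 39.56] | jaw now 122.1 j1,j6 [ 33. -89.]
```

View pics/t7.png

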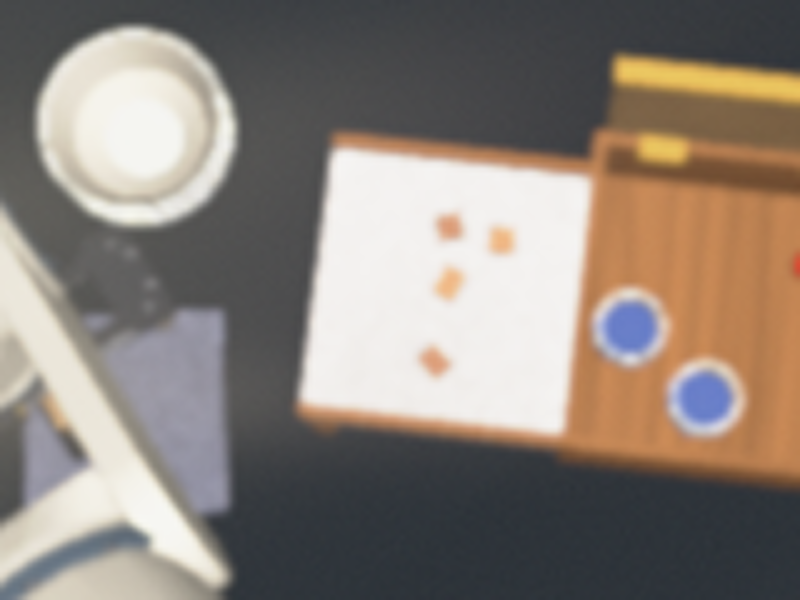

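Four chips, unmoved: crop (449,227), (501,241), (449,283) and (434,361). Moving above the board.

Call:
apply_moves(targets=[{"x":0.018,"y":-0.209,"z":0,"wx":0,"wy":0.5,"wz":39.6,"jaw":1},{"x":0.018,"y":-0.209,"z":0,"wx":0,"wy":0.5,"wz":39.6,"jaw":1},{"x":0.018,"y":-0.209,"z":0,"wx":0,"wy":0.5,"wz":39.6,"jaw":1},{"x":0.018,"y":-0.209,"z":0,"wx":0,"wy":0.5,"wz":39.6,"jaw":1},{"x":0.018,"y":-0.209,"z":0,"wx":0,"wy":0.5,"wz":39.6,"jaw":1},{"x":0.018,"y":-0.209,"z":0,"wx":0,"wy":0.5,"wz":39.6,"jaw":1},{"x":0.018,"y":-0.209,"z":0,"wx":0,"wy":0.5,"wz":39.6,"jaw":1}])

```text
time_s: 19.2
tcp_pos: [0.6076, 0.1531, 0.2078]
eef_rot: [0.065, 0.998, 0.0, -0.003]
wrist_force: [0.7, -1.0, -0.3]
opening: 0.0133
```

Run:
```python
from h import *
print(state()["tcp_pos"],state()["opening"]);go(S(.012,.15,.136),82.5)
im,d=get_image("scene"); crop(im,230,100,390,240,5,"pics/s8.png")
```

```text
[0.60757753 0.15306952 0.20775362] 0.01330722472029356
shift m [-0.0025  0.0013  0.0717] rot deg [ 0.   -0.34  0.09] | jaw now 82.6 j1,j6 [ 14. -69.]
```

View pics/s8.png

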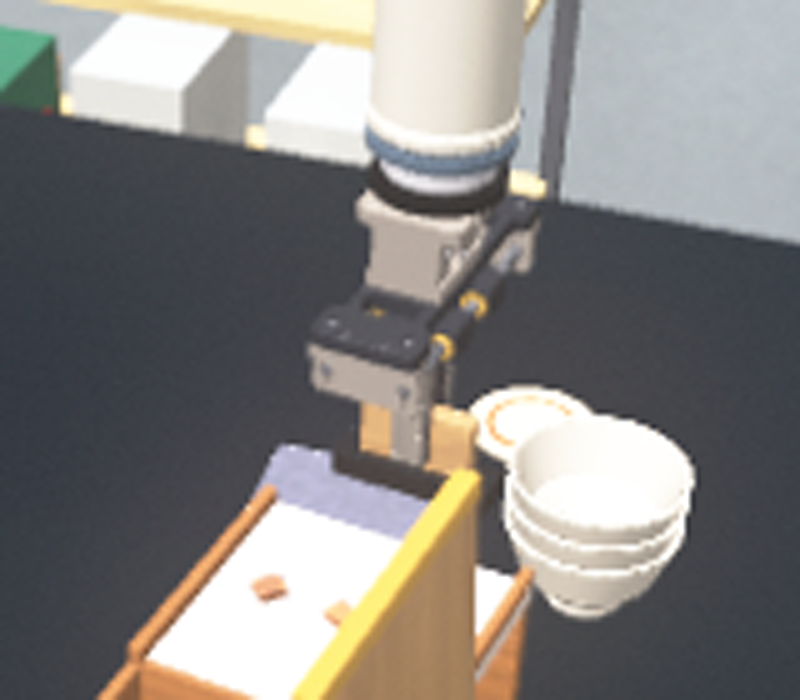

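Call:
apply_moves(targets=[{"x":-0.0025,"y":0.001,"z":0.02,"wx":0,"wy":-0.3,"wz":0,"jaw":1},{"x":-0.0025,"y":0.001,"z":0.04,"wx":0,"wy":-0.3,"wz":0,"jaw":1},{"x":-0.0025,"y":0.001,"z":0.06,"wx":0,"wy":-0.3,"wz":0,"jaw":1},{"x":-0.0025,"y":0.001,"z":0.07,"wx":0,"wy":-0.3,"wz":0,"jaw":1},{"x":-0.0025,"y":0.001,"z":0.072,"wx":0,"wy":-0.3,"wz":0,"jaw":1},{"x":-0.0025,"y":0.001,"z":0.072,"wx":0,"wy":-0.3,"wz":0,"jaw":1}])

```text
time_s: 19.85
tcp_pos: [0.6097, 0.1551, 0.1363]
eef_rot: [0.063, 0.998, 0.0, -0.0]
wrist_force: [0.9, 0.2, -1.5]
opening: 0.0139
```

Run:
```python
from h import *
print(state()["tcp_pos"],state()["wrist_force"]);go(S(.012,.15,.135),82.5);go(S(.012,-.008,.135),82.5)
im,d=get_image("scene"); crop(im,230,130,350,230,6,"pics/s9.png")
```

```text
[0.60966078 0.15507464 0.13627225] [ 0.8502564   0.24249946 -1.45920788]
shift m [-0.0003 -0.001   0.0013] rot deg [ 0.01 -0.01  0.22] | jaw now 82.7 j1,j6 [ 14. -69.]
shift m [ 0.0004 -0.159   0.0012] rot deg [ 0.01 -0.01  0.22] | jaw now 82.7 j1,j6 [ 14. -69.]
```

View pics/s9.png

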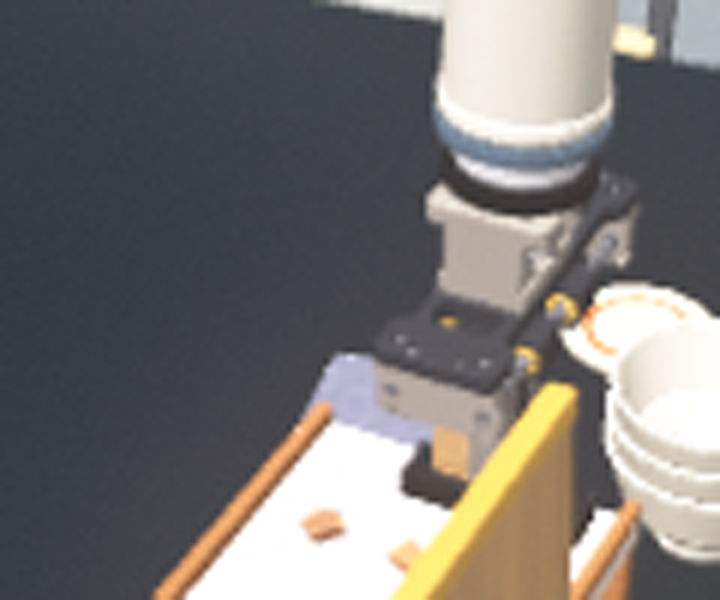

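Call:
apply_moves(targets=[{"x":0,"y":-0.02,"z":0.001,"wx":0,"wy":0,"wz":0,"jaw":1},{"x":0,"y":-0.04,"z":0.001,"wx":0,"wy":0,"wz":0,"jaw":1},{"x":0,"y":-0.06,"z":0.001,"wx":0,"wy":0,"wz":0,"jaw":1},{"x":0,"y":-0.08,"z":0.001,"wx":0,"wy":0,"wz":0,"jaw":1},{"x":0,"y":-0.1,"z":0.001,"wx":0,"wy":0,"wz":0,"jaw":1},{"x":0,"y":-0.12,"z":0.001,"wx":0,"wy":0,"wz":0,"jaw":1},{"x":0,"y":-0.14,"z":0.001,"wx":0,"wy":0,"wz":0,"jaw":1},{"x":0,"y":-0.16,"z":0.001,"wx":0,"wy":0,"wz":0,"jaw":1}])

```text
time_s: 20.7
tcp_pos: [0.5904, -0.0045, 0.1371]
eef_rot: [0.063, 0.998, 0.0, 0.001]
wrist_force: [0.1, 1.1, -1.0]
opening: 0.0137
```

Call:
apply_moves(targets=[{"x":0,"y":-0.005,"z":0,"wx":0,"wy":0,"wz":0,"jaw":1},{"x":0,"y":-0.005,"z":0,"wx":0,"wy":0,"wz":0,"jaw":1},{"x":0,"y":0,"z":-0.03,"wx":0,"wy":0,"wz":0,"jaw":1},{"x":0,"y":0,"z":-0.07,"wx":0,"wy":0,"wz":0,"jaw":1}])

```text
time_s: 21.1
tcp_pos: [0.5891, -0.0032, 0.2064]
eef_rot: [0.063, 0.998, 0.001, -0.0]
wrist_force: [0.1, 0.8, -0.7]
opening: 0.0138
```

Run:
```python
from h import *
print(state()["tcp_pos"],state()["wrist_force"]);go(S(-.04,.15,.205),82.5)
im,d=get_image("scene"); crop(im,220,170,350,300,5,"pics/s10.png")
im,d=get_image("top"); crop(im,240,160,390,260,5,"pics/t10.png")
```

```text
[ 0.5891071  -0.00317401  0.20642864] [ 0.12982568  0.84026994 -0.67320024]
shift m [0.0513 0.1588 0.0016] rot deg [ 0.06 -0.05  0.25] | jaw now 82.8 j1,j6 [ -0. -83.]
```

View pics/s10.png

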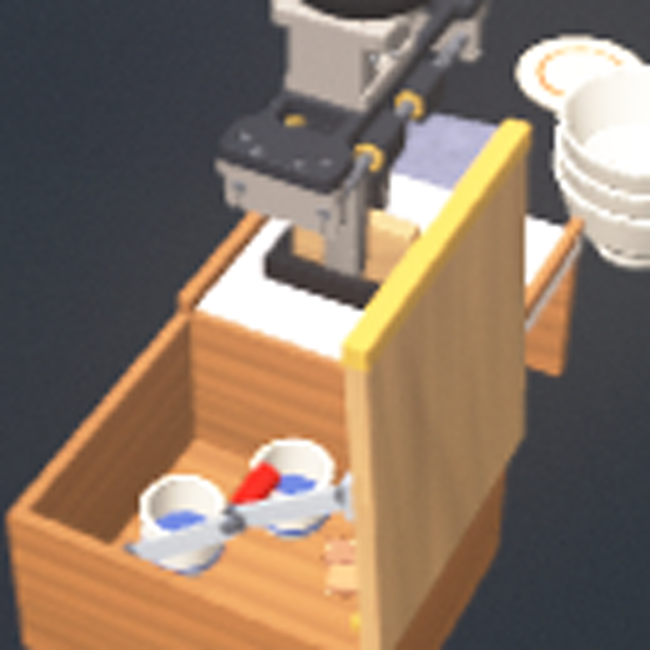

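View pics/t10.png

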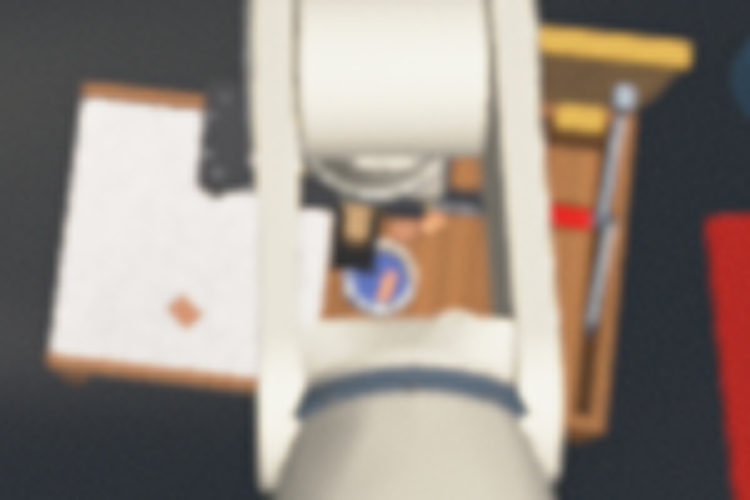

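Three chips are in the chest, one of them in a cup. The last one is still on the board at crop (184,312), so here is the second pass.

Call:
apply_moves(targets=[{"x":0.051,"y":0.159,"z":0,"wx":0,"wy":0,"wz":0,"jaw":1},{"x":0.051,"y":0.159,"z":0,"wx":0,"wy":0,"wz":0,"jaw":1},{"x":0.051,"y":0.159,"z":0,"wx":0,"wy":0,"wz":0,"jaw":1},{"x":0.051,"y":0.159,"z":0,"wx":0,"wy":0,"wz":0,"jaw":1},{"x":0.051,"y":0.159,"z":0,"wx":0,"wy":0,"wz":0,"jaw":1},{"x":0.051,"y":0.159,"z":0.03,"wx":0,"wy":0,"wz":0,"jaw":1},{"x":0.051,"y":0.159,"z":0.055,"wx":0,"wy":0,"wz":0,"jaw":1},{"x":0.051,"y":0.159,"z":0.055,"wx":0,"wy":0,"wz":0,"jaw":1}])

```text
time_s: 22.0
tcp_pos: [0.5615, 0.1598, 0.1542]
eef_rot: [0.063, 0.998, -0.0, 0.003]
wrist_force: [-0.6, -0.2, -1.0]
opening: 0.0134
```

Run:
```python
from h import *
print(state()["tcp_pos"],state()["wrist_force"]);go(S(-.041,.15,.134),82.5);go(S(-.041,-.008,.134),82.5)
im,d=get_image("scene"); crop(im,230,130,350,230,6,"pics/s11.png")
```

```text
[0.56151738 0.15981356 0.15421996] [-0.62343703 -0.21276478 -1.02270032]
shift m [0.0045 0.0006 0.0202] rot deg [-0.01  0.36  0.28] | jaw now 82.8 j1,j6 [ 16. -67.]
shift m [ 0.0053 -0.1574  0.0202] rot deg [-0.01  0.36  0.28] | jaw now 82.8 j1,j6 [ 16. -67.]
```

View pics/s11.png

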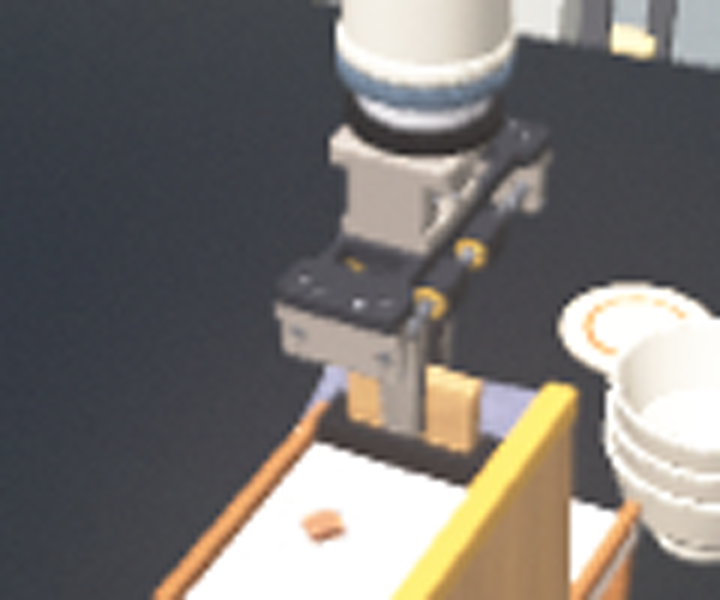

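Call:
apply_moves(targets=[{"x":0.002,"y":0.0,"z":0.01,"wx":0,"wy":0.3,"wz":0.3,"jaw":1},{"x":0.002,"y":0.0,"z":0.018,"wx":0,"wy":0.3,"wz":0.3,"jaw":1},{"x":0.002,"y":0.0,"z":0.0195,"wx":0,"wy":0.3,"wz":0.3,"jaw":1},{"x":0.002,"y":0.0,"z":0.0195,"wx":0,"wy":0.3,"wz":0.3,"jaw":1}])

```text
time_s: 22.45
tcp_pos: [0.5609, 0.1602, 0.1366]
eef_rot: [0.066, 0.998, 0.0, 0.002]
wrist_force: [-1.2, 0.2, -1.0]
opening: 0.0139
```

Run:
```python
from h import *
print(state()["tcp_pos"],state()["wrist_force"]);go(S(-.039,-.008,.134),82.5)
im,d=get_image("scene"); crop(im,230,130,350,230,6,"pics/s12.png")
```

```text
[0.56094683 0.1602262  0.13661527] [-1.24661836  0.20623735 -1.02419606]
shift m [ 0.0017 -0.1577  0.0025] rot deg [ 0.04  0.19 -0.05] | jaw now 82.5 j1,j6 [ 16. -67.]
```

View pics/s12.png

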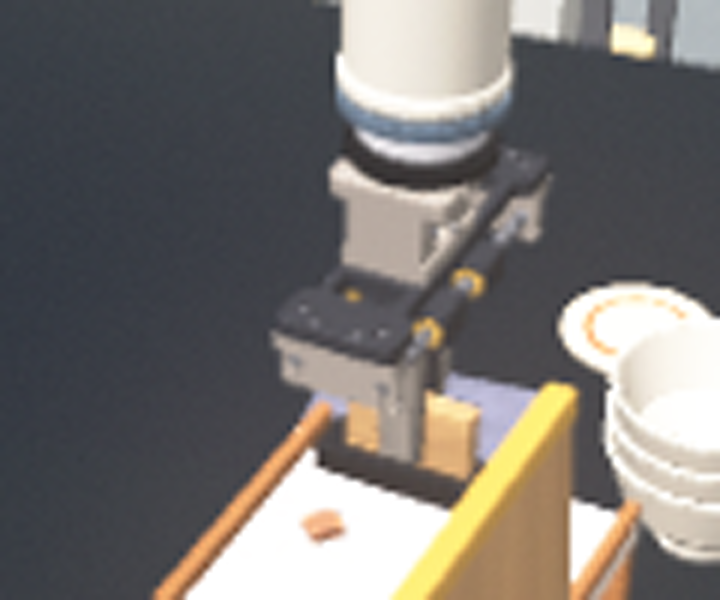

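Inside the lips with some clearance, and the chip is ahead of the foot. Sweeping.

Call:
apply_moves(targets=[{"x":0,"y":-0.02,"z":0.0015,"wx":0,"wy":0,"wz":0,"jaw":1},{"x":0,"y":-0.04,"z":0.0015,"wx":0,"wy":0,"wz":0,"jaw":1},{"x":0,"y":-0.06,"z":0.0015,"wx":0,"wy":0,"wz":0,"jaw":1},{"x":0,"y":-0.08,"z":0.0015,"wx":0,"wy":0,"wz":0,"jaw":1},{"x":0,"y":-0.1,"z":0.0015,"wx":0,"wy":0,"wz":0,"jaw":1},{"x":0,"y":-0.12,"z":0.0015,"wx":0,"wy":0,"wz":0,"jaw":1},{"x":0,"y":-0.14,"z":0.0015,"wx":0,"wy":0,"wz":0,"jaw":1},{"x":0,"y":-0.16,"z":0.0015,"wx":0,"wy":0,"wz":0,"jaw":1}])

```text
time_s: 23.3
tcp_pos: [0.5404, 0.0009, 0.1359]
eef_rot: [0.066, 0.998, 0.0, 0.002]
wrist_force: [-0.3, -0.8, -0.5]
opening: 0.0136
```

Call:
apply_moves(targets=[{"x":0,"y":-0.005,"z":0,"wx":0,"wy":0,"wz":0,"jaw":1},{"x":0,"y":-0.005,"z":0,"wx":0,"wy":0,"wz":0,"jaw":1},{"x":0,"y":0,"z":-0.03,"wx":0,"wy":0,"wz":0,"jaw":1},{"x":0,"y":0,"z":-0.07,"wx":0,"wy":0,"wz":0,"jaw":1}])

```text
time_s: 23.7
tcp_pos: [0.5389, 0.0021, 0.2052]
eef_rot: [0.066, 0.998, 0.001, 0.0]
wrist_force: [0.9, 0.5, -0.1]
opening: 0.0138
```

Run:
```python
from h import *
print(state()["tcp_pos"],state()["wrist_force"]);go([.512,.329,.21],82.5)
im,d=get_image("scene"); crop(im,220,170,350,300,5,"pics/s13.png")
im,d=get_image("top"); crop(im,240,160,390,260,5,"pics/t13.png")
```

```text
[0.5388624  0.00211892 0.20516471] [ 0.92852168  0.54395138 -0.13176529]
shift m [ 0.0694  0.3206 -0.0046] rot deg [ 0.06  0.05 -0.02] | jaw now 82.5 j1,j6 [  0. -82.]
```

View pics/s13.png

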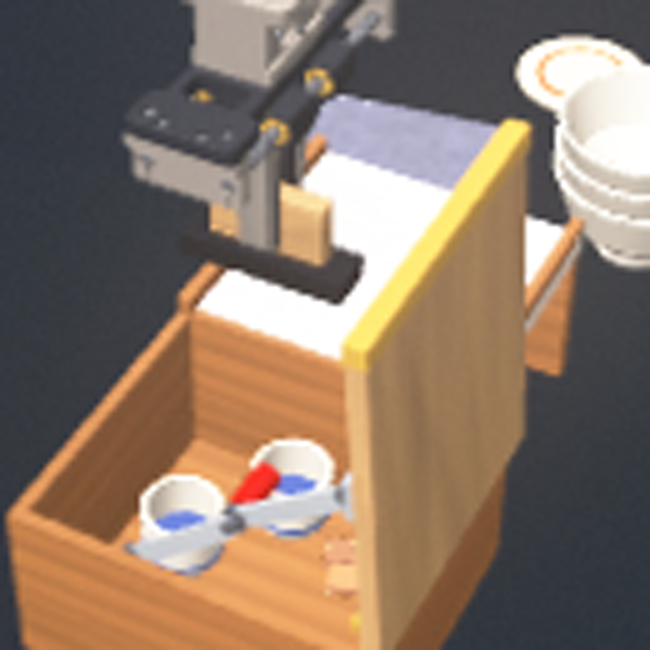

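View pics/t13.png

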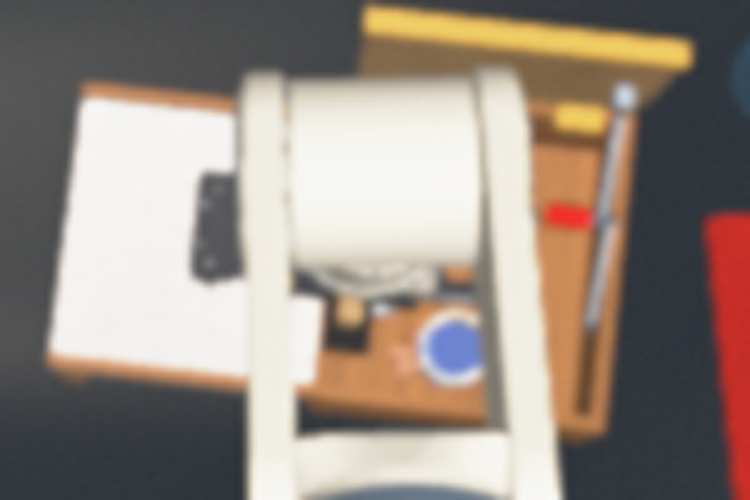

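Call:
apply_moves(targets=[{"x":0.069,"y":0.32,"z":0,"wx":0,"wy":0,"wz":0,"jaw":1},{"x":0.069,"y":0.32,"z":0,"wx":0,"wy":0,"wz":0,"jaw":1},{"x":0.069,"y":0.32,"z":0,"wx":0,"wy":0,"wz":0,"jaw":1},{"x":0.069,"y":0.32,"z":0,"wx":0,"wy":0,"wz":0,"jaw":1},{"x":0.069,"y":0.32,"z":0,"wx":0,"wy":0,"wz":0,"jaw":1},{"x":0.069,"y":0.32,"z":0,"wx":0,"wy":0,"wz":0,"jaw":1},{"x":0.069,"y":0.32,"z":0,"wx":0,"wy":0,"wz":0,"jaw":1},{"x":0.069,"y":0.32,"z":0,"wx":0,"wy":0,"wz":0,"jaw":1}])

```text
time_s: 24.6
tcp_pos: [0.5157, 0.3328, 0.2103]
eef_rot: [0.063, 0.998, 0.001, 0.006]
wrist_force: [0.1, 0.4, -0.9]
opening: 0.0137
```

Run:
```python
from h import *
print(state()["tcp_pos"],state()["opening"]);go([.512,.329,.03],82.5)
im,d=get_image("scene"); crop(im,220,100,370,300,3.5,"pics/s14.png")
im,d=get_image("top"); crop(im,190,150,390,270,4,"pics/t14.png")
```

```text
[0.51565709 0.33281235 0.21025982] 0.013655937492461788
shift m [ 0.0054 -0.0049  0.1802] rot deg [0.22 0.73 0.24] | jaw now 82.7 j1,j6 [ 33. -50.]
```

View pics/s14.png

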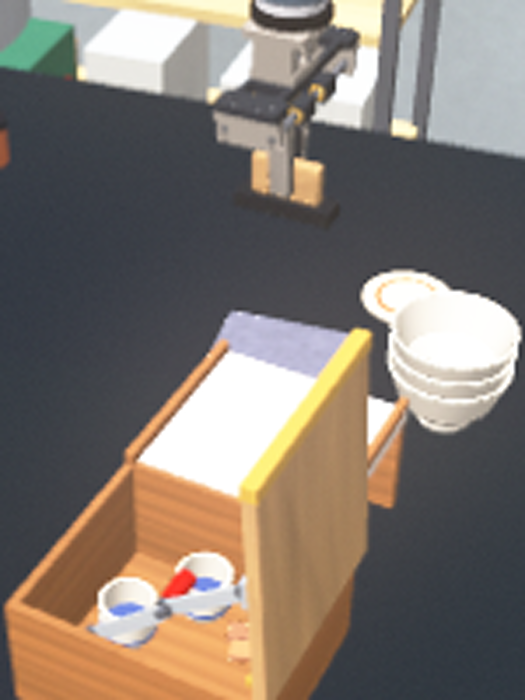

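View pics/t14.png

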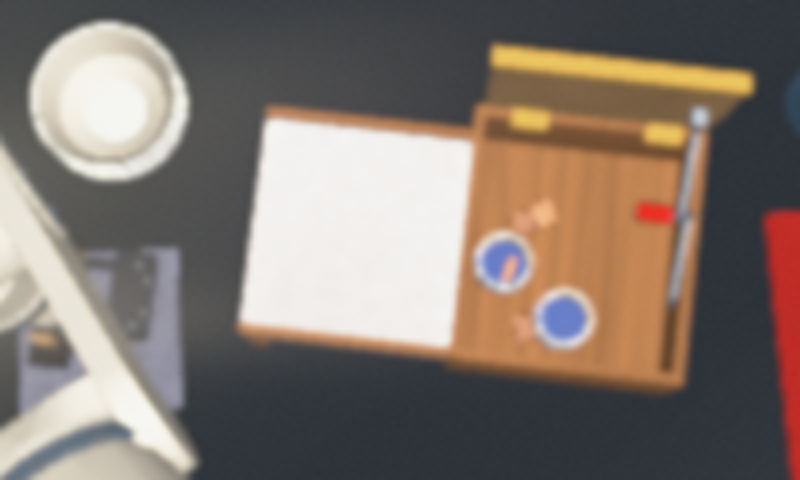

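The board is clear and all four chips are in the chest: crop (522,222), (544,213), (508,270), (522,327). Putting the scraper back on its mat.

Call:
apply_moves(targets=[{"x":0.005,"y":-0.004,"z":0.04,"wx":0.2,"wy":0.7,"wz":0,"jaw":1},{"x":0.005,"y":-0.004,"z":0.085,"wx":0.2,"wy":0.7,"wz":0,"jaw":1},{"x":0.005,"y":-0.004,"z":0.125,"wx":0.2,"wy":0.7,"wz":0,"jaw":1},{"x":0.005,"y":-0.004,"z":0.155,"wx":0.2,"wy":0.7,"wz":0,"jaw":1},{"x":0.005,"y":-0.004,"z":0.172,"wx":0.2,"wy":0.7,"wz":0,"jaw":1},{"x":0.005,"y":-0.004,"z":0.18,"wx":0.2,"wy":0.7,"wz":0,"jaw":1},{"x":0.005,"y":-0.004,"z":0.182,"wx":0.2,"wy":0.7,"wz":0,"jaw":1},{"x":0.005,"y":-0.004,"z":0.182,"wx":0.2,"wy":0.7,"wz":0,"jaw":1}])

```text
time_s: 25.5
tcp_pos: [0.5131, 0.3254, 0.0285]
eef_rot: [0.065, 0.998, -0.001, 0.0]
wrist_force: [0.1, 0.7, -1.2]
opening: 0.0138
```

Run:
```python
from h import *
print(state()["tcp_pos"],state()["wrist_force"]);go([.512,.329,.0276],82.5)
```

```text
[0.51312913 0.32538718 0.02853649] [ 0.14074232  0.72020851 -1.19610584]
shift m [0.0016 0.0034 0.0009] rot deg [-0.08  0.03  0.09] | jaw now 82.6 j1,j6 [ 32. -50.]
```

Call:
apply_moves(targets=[{"x":0,"y":0,"z":0.001,"wx":0,"wy":0,"wz":0,"jaw":1},{"x":0,"y":0,"z":0.001,"wx":0,"wy":0,"wz":0,"jaw":1},{"x":0,"y":0,"z":0.001,"wx":0,"wy":0,"wz":0,"jaw":0.4},{"x":0,"y":0,"z":0.001,"wx":0,"wy":0,"wz":0,"jaw":0.4},{"x":0,"y":0,"z":0.001,"wx":0,"wy":0,"wz":0,"jaw":0.4},{"x":0,"y":0,"z":0.001,"wx":0,"wy":0,"wz":0,"jaw":0.4},{"x":0,"y":0,"z":0.001,"wx":0,"wy":0,"wz":0,"jaw":0.4},{"x":0,"y":0,"z":0.001,"wx":0,"wy":0,"wz":0,"jaw":0.4}])

```text
time_s: 26.3
tcp_pos: [0.5131, 0.3254, 0.0275]
eef_rot: [0.065, 0.998, -0.001, 0.0]
wrist_force: [-0.1, 0.1, -0.4]
opening: 0.0548
```

Call:
apply_moves(targets=[{"x":0,"y":0,"z":0,"wx":0,"wy":0,"wz":0,"jaw":0.4},{"x":0,"y":0,"z":-0.03,"wx":0,"wy":0,"wz":0,"jaw":0.4},{"x":0,"y":0,"z":-0.07,"wx":0,"wy":0,"wz":0,"jaw":0.4},{"x":0,"y":0,"z":-0.11,"wx":0,"wy":0,"wz":0,"jaw":0.4},{"x":0,"y":0,"z":-0.15,"wx":0,"wy":0,"wz":0,"jaw":0.4},{"x":0,"y":0,"z":-0.19,"wx":0,"wy":0,"wz":0,"jaw":1},{"x":0,"y":0,"z":-0.22,"wx":0,"wy":0,"wz":0,"jaw":1},{"x":0,"y":0,"z":-0.23,"wx":0,"wy":0,"wz":0,"jaw":1}])

```text
time_s: 27.1
tcp_pos: [0.5144, 0.3266, 0.2612]
eef_rot: [0.065, 0.998, 0.001, 0.002]
wrist_force: [0.2, 0.1, 0.1]
opening: 0.0328
```

Run:
```python
from h import *
print(state()["tcp_pos"],state()["opening"]);k=S(.024,-.132,.25);print(k);go([.45,.0,.27],82.5);go(k,82.5)
im,d=get_image("scene"); crop(im,220,100,370,300,3.5,"pics/s15.png")
```

```text
[0.5143522  0.32656792 0.26119987] 0.03277252347740118
[ 0.58485178 -0.12710401  0.25      ]
shift m [ 0.0217 -0.3321 -0.0095] rot deg [0.11 0.26 0.09] | jaw now 82.6 j1,j6 [ 32. -50.]
shift m [-0.1284 -0.4408  0.0109] rot deg [0.11 0.26 0.09] | jaw now 82.6 j1,j6 [ 32. -50.]
```

View pics/s15.png

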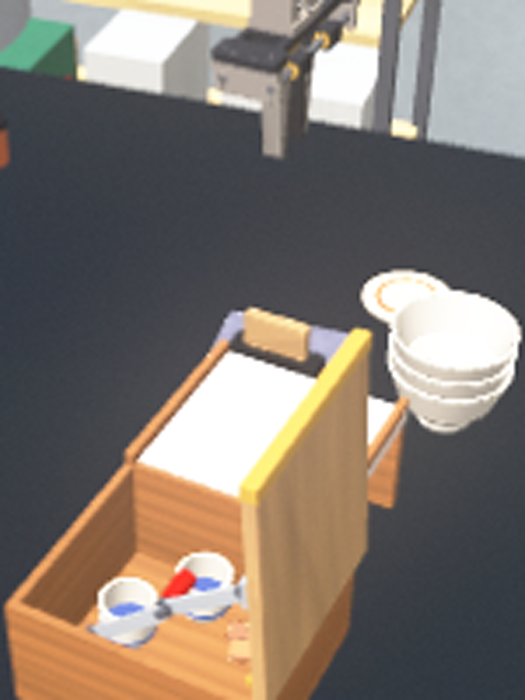

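The scraper stands on the mat. Next the knob: going above it with the gripper shut.

Call:
apply_moves(targets=[{"x":0.022,"y":-0.332,"z":-0.01,"wx":0,"wy":0,"wz":0,"jaw":1},{"x":0.022,"y":-0.332,"z":-0.01,"wx":0,"wy":0,"wz":0,"jaw":1},{"x":0.022,"y":-0.332,"z":-0.01,"wx":0,"wy":0,"wz":0,"jaw":1},{"x":0.022,"y":-0.332,"z":-0.01,"wx":0,"wy":0,"wz":0,"jaw":1},{"x":0.022,"y":-0.332,"z":-0.01,"wx":0,"wy":0,"wz":0,"jaw":1},{"x":0.022,"y":-0.332,"z":-0.01,"wx":0,"wy":0,"wz":0,"jaw":1},{"x":0.022,"y":-0.332,"z":-0.01,"wx":0,"wy":0,"wz":0,"jaw":1},{"x":0.022,"y":-0.332,"z":-0.01,"wx":0,"wy":0,"wz":0,"jaw":1}])

```text
time_s: 27.95
tcp_pos: [0.4479, -0.003, 0.2687]
eef_rot: [0.066, 0.998, 0.0, 0.001]
wrist_force: [0.4, 0.5, -0.0]
opening: 0.0005
```

Run:
```python
from h import *
s=state();print(s["tcp_pos"],s["opening"])
p=at_z("top",[(190+655.5/4-.5,150+213.5/4-.5)],.16)[0]; print("knob top cam",p, "model",S(.024,-.139,.155))
k=S(.024,-.132,.25);go(k,82.5)
```

```text
[ 0.44788283 -0.00296977  0.26870219] 0.0005264142081683649
knob top cam [ 0.5812422  -0.13655914  0.16      ] model [ 0.5839374  -0.13404403  0.155     ]
shift m [-0.1522 -0.1049  0.019 ] rot deg [ 0.02  0.11 -0.11] | jaw now 82.4 j1,j6 [ -1. -83.]
```

Call:
apply_moves(targets=[{"x":-0.151,"y":-0.106,"z":0.019,"wx":0,"wy":0,"wz":0,"jaw":1},{"x":-0.151,"y":-0.106,"z":0.019,"wx":0,"wy":0,"wz":0,"jaw":1},{"x":-0.151,"y":-0.106,"z":0.019,"wx":0,"wy":0,"wz":0,"jaw":1},{"x":-0.151,"y":-0.106,"z":0.019,"wx":0,"wy":0,"wz":0,"jaw":1},{"x":-0.151,"y":-0.106,"z":0.06,"wx":0,"wy":0,"wz":0,"jaw":1},{"x":-0.151,"y":-0.106,"z":0.085,"wx":0,"wy":0,"wz":0,"jaw":1},{"x":-0.151,"y":-0.106,"z":0.085,"wx":0,"wy":0,"wz":0,"jaw":1}])

```text
time_s: 28.65
tcp_pos: [0.5807, -0.1268, 0.1785]
eef_rot: [0.066, 0.998, 0.001, -0.003]
wrist_force: [0.0, -0.5, 0.1]
opening: 0.0004
```

Run:
```python
from h import *
s=state();print(s["tcp_pos"],s["wrist_force"])
k=S(.024,-.132,.163);go(k,82.5);print(k)
im,d=get_image("scene"); crop(im,200,150,370,320,4,"pics/s16.png")
```

```text
[ 0.58072029 -0.12677364  0.17851368] [ 0.03314652 -0.50169208  0.11427842]
shift m [-0.0042  0.0002  0.0155] rot deg [ 0.08 -0.41 -0.12] | jaw now 82.4 j1,j6 [-12. -95.]
[ 0.58485178 -0.12710401  0.163     ]
```

View pics/s16.png

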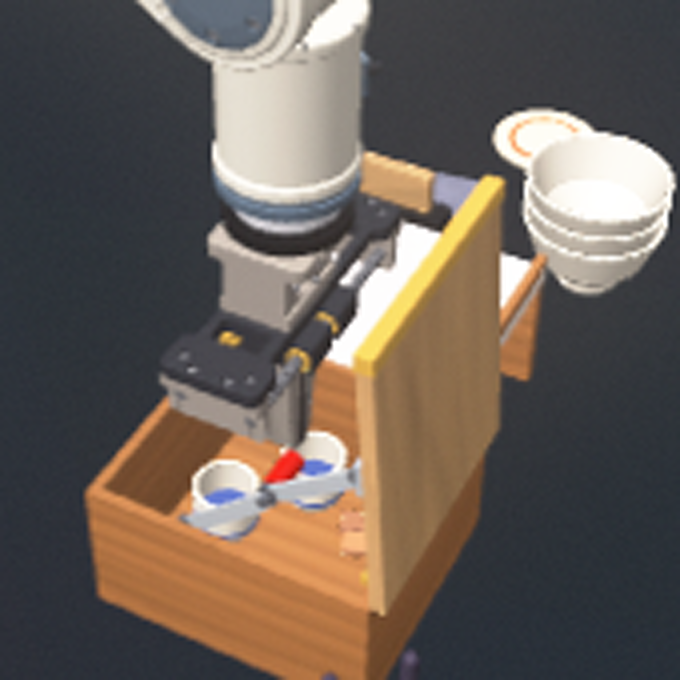

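Call:
apply_moves(targets=[{"x":-0.001,"y":-0.004,"z":0.005,"wx":0,"wy":-0.4,"wz":0,"jaw":1},{"x":-0.001,"y":-0.004,"z":0.01,"wx":0,"wy":-0.4,"wz":0,"jaw":1},{"x":-0.001,"y":-0.004,"z":0.013,"wx":0,"wy":-0.4,"wz":0,"jaw":1},{"x":-0.001,"y":-0.004,"z":0.016,"wx":0,"wy":-0.4,"wz":0,"jaw":1},{"x":-0.001,"y":-0.004,"z":0.018,"wx":0,"wy":-0.4,"wz":0,"jaw":1}])

```text
time_s: 29.2
tcp_pos: [0.5827, -0.1311, 0.1634]
eef_rot: [0.066, 0.998, 0.0, 0.002]
wrist_force: [0.0, -0.2, 3.1]
opening: 0.0005
```

Call:
apply_moves(targets=[{"x":-0.002,"y":0,"z":0.004,"wx":0,"wy":0,"wz":0,"jaw":1},{"x":-0.004,"y":0,"z":0.007,"wx":0,"wy":0,"wz":0,"jaw":1},{"x":-0.006,"y":0,"z":0.009,"wx":0,"wy":0,"wz":0,"jaw":1}])

```text
time_s: 29.5
tcp_pos: [0.5903, -0.1321, 0.1552]
eef_rot: [0.066, 0.998, 0.0, 0.004]
wrist_force: [1.8, -0.6, 4.7]
opening: 0.0005
```

Call:
apply_moves(targets=[{"x":-0.002,"y":0,"z":0.004,"wx":0,"wy":0,"wz":0,"jaw":1},{"x":-0.004,"y":0,"z":0.007,"wx":0,"wy":0,"wz":0,"jaw":1},{"x":-0.006,"y":0,"z":0.01,"wx":0,"wy":0,"wz":0,"jaw":1},{"x":-0.008,"y":0,"z":0.013,"wx":0,"wy":0,"wz":0,"jaw":1}])

```text
time_s: 29.9
tcp_pos: [0.5992, -0.1333, 0.1424]
eef_rot: [0.066, 0.998, 0.0, 0.004]
wrist_force: [1.3, -0.3, 6.5]
opening: 0.0005
```

Run:
```python
from h import *
s=state();print(s["tcp_pos"],s["wrist_force"])
im,d=get_image("scene"); crop(im,200,150,370,320,4,"pics/s17.png")
```

```text
[ 0.5991628  -0.1333464   0.14244439] [ 1.32955074 -0.28054305  6.51379119]
```

View pics/s17.png

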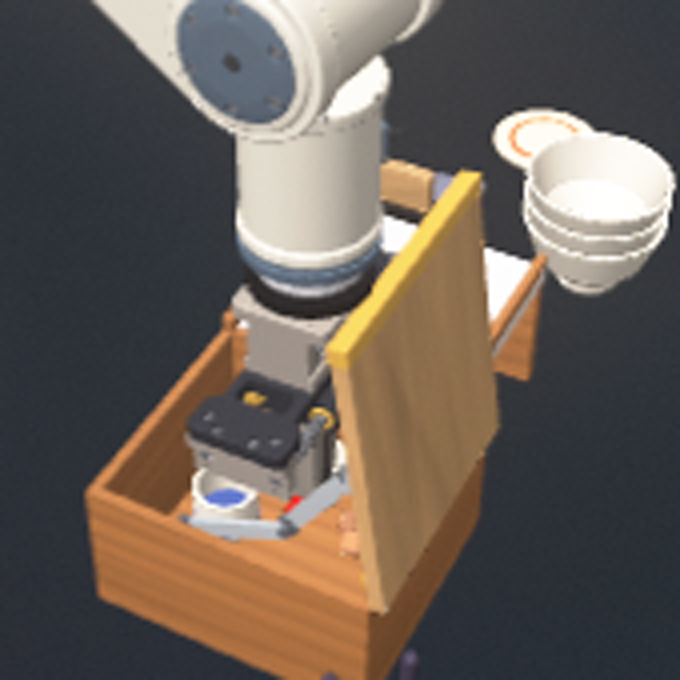

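The knee is broken and the lid has leaned in slightly. I'll back off towards -x before rising.

Call:
apply_moves(targets=[{"x":0.01,"y":0,"z":-0.01,"wx":0,"wy":0,"wz":0,"jaw":1},{"x":0.04,"y":0.0,"z":-0.025,"wx":0,"wy":0,"wz":0,"jaw":1},{"x":0.08,"y":0.0,"z":-0.04,"wx":0,"wy":0,"wz":0,"jaw":1},{"x":0.12,"y":0.0,"z":-0.07,"wx":0,"wy":0,"wz":0,"jaw":1},{"x":0.15,"y":0.0,"z":-0.11,"wx":0,"wy":0,"wz":0,"jaw":1},{"x":0.15,"y":0.0,"z":-0.15,"wx":0,"wy":0,"wz":0,"jaw":1},{"x":0.15,"y":0.0,"z":-0.2,"wx":0,"wy":0,"wz":0,"jaw":1},{"x":0.15,"y":0.0,"z":-0.24,"wx":0,"wy":0,"wz":0,"jaw":1}])

```text
time_s: 30.75
tcp_pos: [0.4471, -0.1132, 0.3835]
eef_rot: [0.066, 0.998, -0.0, 0.005]
wrist_force: [0.9, -0.8, -0.6]
opening: 0.0006
```

Run:
```python
from h import *
s=state();print(s["tcp_pos"],s["wrist_force"])
im,d=get_image("scene"); crop(im,180,100,380,320,3,"pics/s18.png")
im,d=get_image("top"); crop(im,240,130,440,270,4,"pics/t18.png")
```

```text
[ 0.4470586  -0.11317295  0.38348926] [ 0.89723417 -0.79915258 -0.56408908]
```

View pics/s18.png

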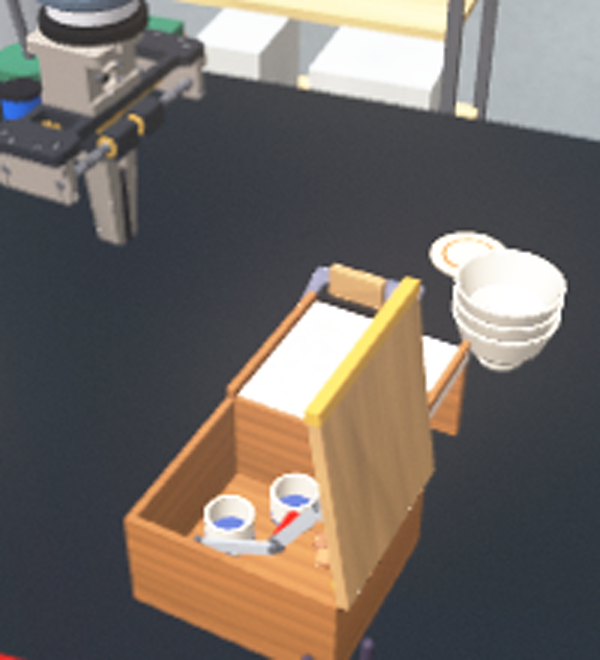

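View pics/t18.png

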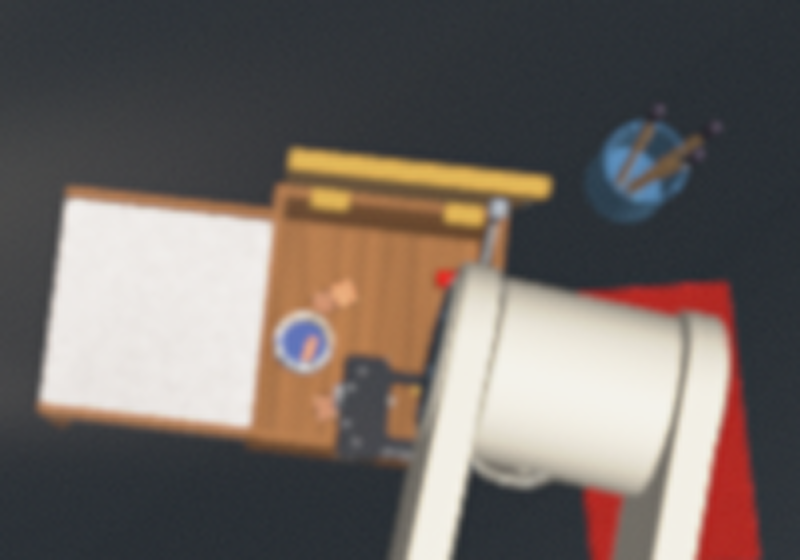

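Run:
```python
from h import *
uv=[(240+420.5/4-.5,130+174.5/4-.5)]
o,r=ray("top",uv); r=r[0]
c,s=np.cos(TH),np.sin(TH)
best=[]
for a in np.linspace(0,.6,601):
    ph=1.5-a; n=np.array([np.sin(ph),np.cos(ph)]) # outer normal (x,z)
    e=np.array([105-210*np.cos(ph),110+210*np.sin(ph)])/1000+.006*n
    P=S(e[0],-.088,e[1]); t=(P[2]-o[2])/r[2]; q=o+r*t; d=np.array([c,s])@(q-P)[:2]; best.append((abs(d),a,P))
print(min(best,key=lambda b:b[0]))
go(S(.17,-.088,.385),82.5)
```

```text
(np.float64(1.5993658269982086e-05), np.float64(0.089), array([ 0.64364979, -0.09047065,  0.31827924]))
shift m [-0.2817  0.0489  0.006 ] rot deg [-0.02  0.95 -0.1 ] | jaw now 82.4 j1,j6 [-14. -97.]
```

Call:
apply_moves(targets=[{"x":-0.282,"y":0.049,"z":-0.005,"wx":0,"wy":1,"wz":0,"jaw":1},{"x":-0.282,"y":0.049,"z":-0.005,"wx":0,"wy":1,"wz":0,"jaw":1},{"x":-0.282,"y":0.049,"z":-0.005,"wx":0,"wy":1,"wz":0,"jaw":1},{"x":-0.282,"y":0.049,"z":-0.005,"wx":0,"wy":1,"wz":0,"jaw":1},{"x":-0.282,"y":0.049,"z":-0.005,"wx":0,"wy":1,"wz":0,"jaw":1},{"x":-0.282,"y":0.049,"z":-0.005,"wx":0,"wy":1,"wz":0,"jaw":1},{"x":-0.282,"y":0.049,"z":-0.005,"wx":0,"wy":1,"wz":0,"jaw":1},{"x":-0.282,"y":0.049,"z":-0.005,"wx":0,"wy":1,"wz":0,"jaw":1}])

```text
time_s: 31.65
tcp_pos: [0.7346, -0.1023, 0.3937]
eef_rot: [0.066, 0.998, -0.0, -0.002]
wrist_force: [0.7, -0.1, 0.2]
opening: 0.0007
```

```bash
cat >> h.py <<'E'
def lidpt(a,r=.185,off=.010):
    """TCP (world) touching outer face at lid closing a, radius r; finger half depth off in x while steep"""
    ph=1.5-a; n=np.array([np.sin(ph),np.cos(ph)]); e=np.array([.105-r*np.cos(ph),.110+r*np.sin(ph)])+.012*n
    return S(e[0]+off,-.088,e[1])
E
python3 - <<'E'
from h import *
s=state();print(s["tcp_pos"],s["wrist_force"])
for a in (0,.09,.3): print(a,lidpt(a).round(3))
p=lidpt(.09)+[.03,-.004,0]; go(p,82.5)
E
```

```text
[ 0.73463122 -0.10230897  0.39369564] [ 0.6810549  -0.11104604  0.1782584 ]
0 [ 0.68  -0.095  0.295]
0.09 [ 0.663 -0.093  0.295]
0.3 [ 0.625 -0.088  0.287]
shift m [ 0.0413 -0.0002  0.0994] rot deg [-0.03 -0.28 -0.08] | jaw now 82.4 j1,j6 [ -8. -90.]
```

Call:
apply_moves(targets=[{"x":0.0,"y":0,"z":0.035,"wx":0,"wy":0,"wz":0,"jaw":1},{"x":0.0,"y":0,"z":0.07,"wx":0,"wy":0,"wz":0,"jaw":1},{"x":0.0,"y":0,"z":0.095,"wx":0,"wy":0,"wz":0,"jaw":1},{"x":0.02,"y":0,"z":0.1,"wx":0,"wy":0,"wz":0,"jaw":1},{"x":0.045,"y":0,"z":0.1,"wx":0,"wy":0,"wz":0,"jaw":1},{"x":0.058,"y":0,"z":0.1,"wx":0,"wy":0,"wz":0,"jaw":1}])

```text
time_s: 32.25
tcp_pos: [0.6729, -0.0946, 0.294]
eef_rot: [0.066, 0.998, -0.0, -0.003]
wrist_force: [0.9, 1.0, -0.1]
opening: 0.0005
```

Run:
```python
from h import *
s=state();print(s["tcp_pos"],s["wrist_force"])
for a in (.1,.2,.3,.4,.5,.6,.7): print(a); go(lidpt(a),82.5)
im,d=get_image("scene"); crop(im,180,100,380,320,3,"pics/s19.png")
```

```text
[ 0.67285899 -0.0946076   0.29402942] [ 0.91745463  0.98684873 -0.12775221]
0.1
shift m [ 0.0116  0.0003 -0.0002] rot deg [-0.03 -0.39 -0.11] | jaw now 82.4 j1,j6 [ -8. -90.]
0.2
shift m [0.0299 0.0002 0.0028] rot deg [-0.03 -0.39 -0.11] | jaw now 82.4 j1,j6 [ -8. -90.]
0.3
shift m [0.0478 0.0002 0.0076] rot deg [-0.03 -0.39 -0.11] | jaw now 82.4 j1,j6 [ -8. -90.]
0.4
shift m [0.0651 0.0002 0.0142] rot deg [-0.03 -0.39 -0.11] | jaw now 82.4 j1,j6 [ -8. -90.]
0.5
shift m [0.0817 0.0002 0.0224] rot deg [-0.03 -0.39 -0.11] | jaw now 82.4 j1,j6 [ -8. -90.]
0.6
shift m [0.0974 0.0001 0.0323] rot deg [-0.03 -0.39 -0.11] | jaw now 82.4 j1,j6 [ -8. -90.]
0.7
shift m [1.12e-01 1.00e-04 4.37e-02] rot deg [-0.03 -0.39 -0.11] | jaw now 82.4 j1,j6 [ -8. -90.]
```

View pics/s19.png

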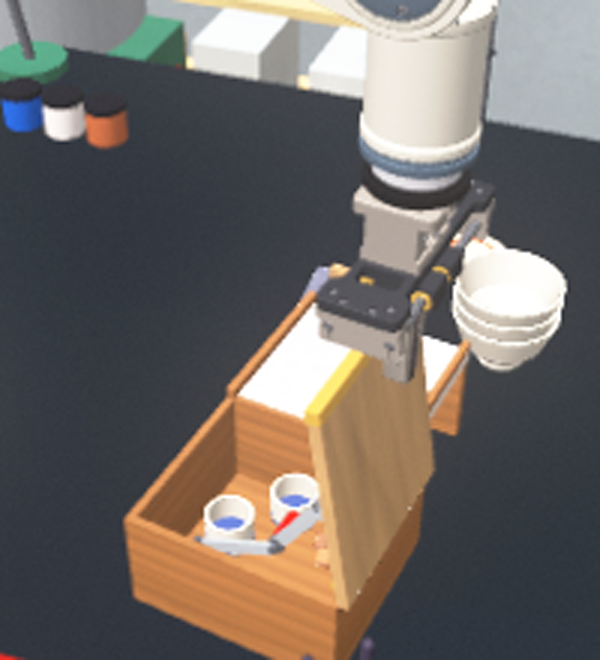

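Call:
apply_moves(targets=[{"x":0.008,"y":0,"z":0.0,"wx":0,"wy":0,"wz":0,"jaw":1},{"x":0.014,"y":0,"z":0.001,"wx":0,"wy":0,"wz":0,"jaw":1},{"x":0.022,"y":0,"z":0.002,"wx":0,"wy":0,"wz":0,"jaw":1},{"x":0.03,"y":0,"z":0.003,"wx":0,"wy":0,"wz":0,"jaw":1},{"x":0.038,"y":0,"z":0.005,"wx":0,"wy":0,"wz":0,"jaw":1},{"x":0.046,"y":0,"z":0.007,"wx":0,"wy":0,"wz":0,"jaw":1}])

```text
time_s: 32.9
tcp_pos: [0.6256, -0.0882, 0.2877]
eef_rot: [0.066, 0.998, -0.0, -0.004]
wrist_force: [0.2, -0.7, 0.8]
opening: 0.0005
```

Run:
```python
from h import *
s=state();print(s["tcp_pos"],s["wrist_force"])
for a in (.3,.4,.5,.6,.7,.8): print(a); go(lidpt(a),82.5)
im,d=get_image("scene"); crop(im,180,100,380,320,3,"pics/s20.png")
```

```text
[ 0.6256408  -0.08824138  0.28768107] [ 0.24783366 -0.7174454   0.81230213]
0.3
shift m [0.0002 0.0001 0.0009] rot deg [-0.03 -0.41 -0.11] | jaw now 82.4 j1,j6 [ -8. -91.]
0.4
shift m [0.0175 0.0001 0.0075] rot deg [-0.03 -0.41 -0.11] | jaw now 82.4 j1,j6 [ -8. -91.]
0.5
shift m [0.0341 0.0001 0.0158] rot deg [-0.03 -0.41 -0.11] | jaw now 82.4 j1,j6 [ -8. -91.]
0.6
shift m [0.0498 0.0001 0.0257] rot deg [-0.03 -0.41 -0.11] | jaw now 82.4 j1,j6 [ -8. -91.]
0.7
shift m [0.0644 0.     0.0371] rot deg [-0.03 -0.41 -0.11] | jaw now 82.4 j1,j6 [ -8. -91.]
0.8
shift m [0.0778 0.     0.0499] rot deg [-0.03 -0.41 -0.11] | jaw now 82.4 j1,j6 [ -8. -91.]
```

View pics/s20.png

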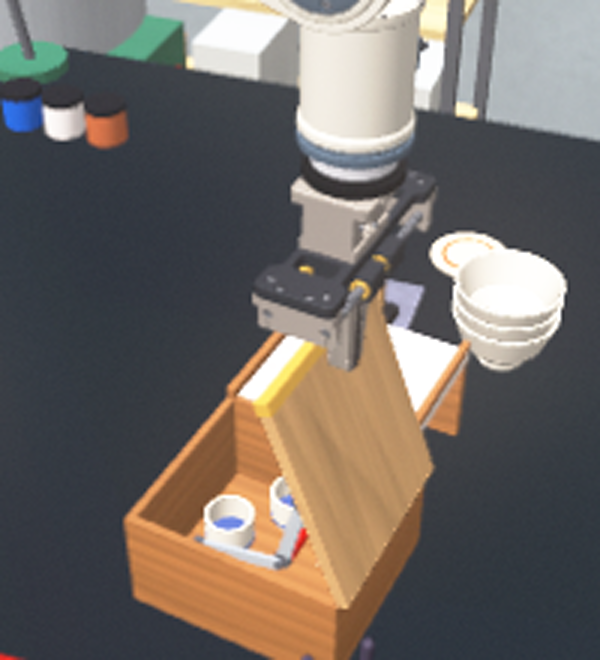

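Call:
apply_moves(targets=[{"x":0.009,"y":0,"z":0.004,"wx":0,"wy":0,"wz":0,"jaw":1},{"x":0.0175,"y":0,"z":0.0075,"wx":0,"wy":0,"wz":0,"jaw":1},{"x":0.026,"y":0,"z":0.0115,"wx":0,"wy":0,"wz":0,"jaw":1},{"x":0.034,"y":0,"z":0.016,"wx":0,"wy":0,"wz":0,"jaw":1},{"x":0.042,"y":0,"z":0.021,"wx":0,"wy":0,"wz":0,"jaw":1},{"x":0.05,"y":0,"z":0.026,"wx":0,"wy":0,"wz":0,"jaw":1},{"x":0.057,"y":0,"z":0.0315,"wx":0,"wy":0,"wz":0,"jaw":1},{"x":0.064,"y":0,"z":0.037,"wx":0,"wy":0,"wz":0,"jaw":1}])

```text
time_s: 33.75
tcp_pos: [0.5599, -0.0794, 0.2502]
eef_rot: [0.066, 0.998, 0.0, -0.005]
wrist_force: [0.1, 0.3, 0.4]
opening: 0.0004
```

Run:
```python
from h import *
s=state();print(s["tcp_pos"],s["wrist_force"])
for a in (.7,.75,.8,.85,.9,.95,1.,1.05,1.1): print(a); go(lidpt(a),82.5)
im,d=get_image("scene"); crop(im,180,100,380,320,3,"pics/s21.png")
```

```text
[ 0.55985949 -0.07944702  0.25023973] [0.10266724 0.25219941 0.42398164]
0.7
shift m [-0.0017  0.     -0.0008] rot deg [-0.03 -0.52 -0.11] | jaw now 82.4 j1,j6 [ -8. -91.]
0.75
shift m [0.0051 0.     0.0054] rot deg [-0.03 -0.52 -0.11] | jaw now 82.4 j1,j6 [ -8. -91.]
0.8
shift m [0.0117 0.     0.012 ] rot deg [-0.03 -0.52 -0.11] | jaw now 82.4 j1,j6 [ -8. -91.]
0.85
shift m [ 0.0178 -0.      0.0189] rot deg [-0.03 -0.52 -0.11] | jaw now 82.4 j1,j6 [ -8. -91.]
0.9
shift m [ 0.0237 -0.      0.0261] rot deg [-0.03 -0.52 -0.11] | jaw now 82.4 j1,j6 [ -8. -91.]
0.95
shift m [ 0.0291 -0.      0.0336] rot deg [-0.03 -0.52 -0.11] | jaw now 82.4 j1,j6 [ -8. -91.]
1.0
shift m [ 0.0342 -0.      0.0413] rot deg [-0.03 -0.52 -0.11] | jaw now 82.4 j1,j6 [ -8. -91.]
1.05
shift m [ 0.0389 -0.      0.0493] rot deg [-0.03 -0.52 -0.11] | jaw now 82.4 j1,j6 [ -8. -91.]
1.1
shift m [ 0.0432 -0.      0.0575] rot deg [-0.03 -0.52 -0.11] | jaw now 82.4 j1,j6 [ -8. -91.]
```

View pics/s21.png

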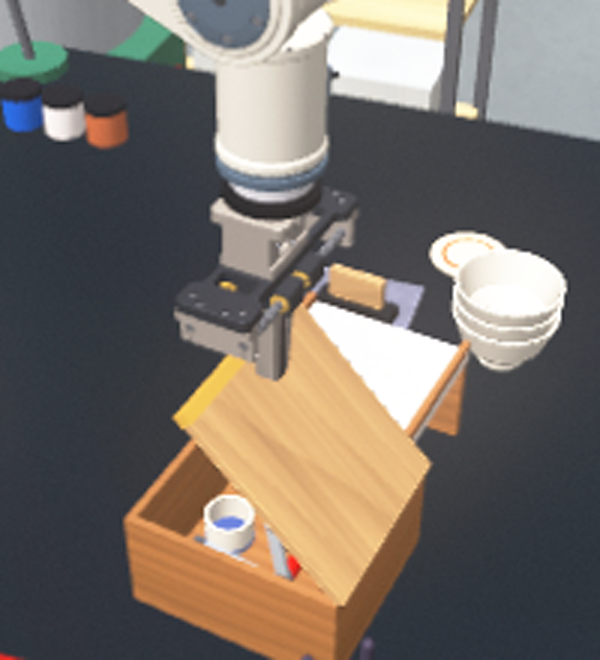

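Call:
apply_moves(targets=[{"x":0.005,"y":0,"z":0.0055,"wx":0,"wy":0,"wz":0,"jaw":1},{"x":0.0115,"y":0,"z":0.012,"wx":0,"wy":0,"wz":0,"jaw":1},{"x":0.018,"y":0,"z":0.019,"wx":0,"wy":0,"wz":0,"jaw":1},{"x":0.0235,"y":0,"z":0.026,"wx":0,"wy":0,"wz":0,"jaw":1},{"x":0.029,"y":0,"z":0.0335,"wx":0,"wy":0,"wz":0,"jaw":1},{"x":0.034,"y":0,"z":0.0415,"wx":0,"wy":0,"wz":0,"jaw":1},{"x":0.039,"y":0,"z":0.0495,"wx":0,"wy":0,"wz":0,"jaw":1},{"x":0.043,"y":0,"z":0.0575,"wx":0,"wy":0,"wz":0,"jaw":1}])

```text
time_s: 34.6
tcp_pos: [0.5146, -0.0735, 0.1915]
eef_rot: [0.066, 0.998, 0.0, -0.006]
wrist_force: [0.7, 0.3, 0.1]
opening: 0.0005
```

Run:
```python
from h import *
s=state();print(s["tcp_pos"],s["wrist_force"])
for a in (1.15,1.2,1.25,1.3,1.35,1.4,1.45,1.5): print(a); go(lidpt(a),82.5)
im,d=get_image("scene"); crop(im,180,100,380,320,3,"pics/s22.png")
```

```text
[ 0.51460195 -0.07349238  0.1915255 ] [0.66579999 0.29057315 0.11214475]
1.15
shift m [0.0019 0.     0.0068] rot deg [-0.04 -0.66 -0.1 ] | jaw now 82.4 j1,j6 [ -8. -91.]
1.2
shift m [0.0054 0.     0.0155] rot deg [-0.04 -0.66 -0.1 ] | jaw now 82.4 j1,j6 [ -8. -91.]
1.25
shift m [0.0084 0.     0.0242] rot deg [-0.04 -0.66 -0.1 ] | jaw now 82.4 j1,j6 [ -8. -91.]
1.3
shift m [0.0109 0.     0.0331] rot deg [-0.04 -0.66 -0.1 ] | jaw now 82.4 j1,j6 [ -8. -91.]
1.35
shift m [0.013  0.     0.0422] rot deg [-0.04 -0.66 -0.1 ] | jaw now 82.4 j1,j6 [ -8. -91.]
1.4
shift m [0.0146 0.     0.0513] rot deg [-0.04 -0.66 -0.1 ] | jaw now 82.4 j1,j6 [ -8. -91.]
1.45
shift m [0.0158 0.     0.0605] rot deg [-0.04 -0.66 -0.1 ] | jaw now 82.4 j1,j6 [ -8. -91.]
1.5
shift m [0.0165 0.     0.0697] rot deg [-0.04 -0.66 -0.1 ] | jaw now 82.4 j1,j6 [ -8. -91.]
```

View pics/s22.png

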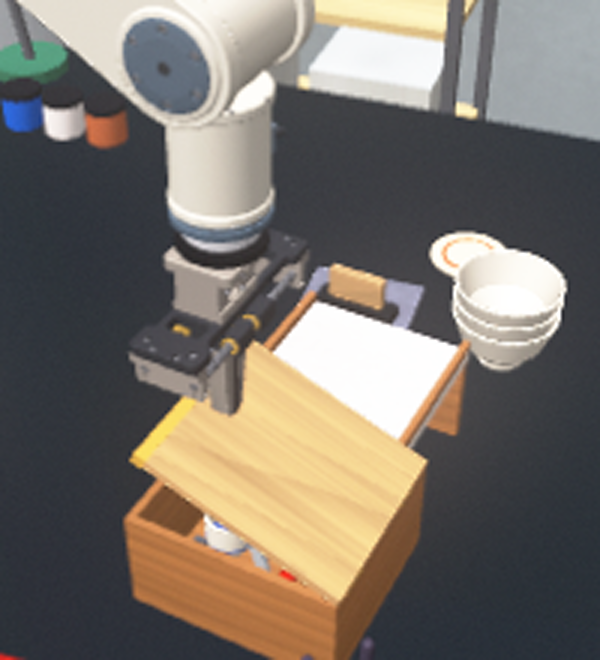

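Call:
apply_moves(targets=[{"x":0.002,"y":0,"z":0.007,"wx":0,"wy":0,"wz":0,"jaw":1},{"x":0.005,"y":0,"z":0.0155,"wx":0,"wy":0,"wz":0,"jaw":1},{"x":0.008,"y":0,"z":0.024,"wx":0,"wy":0,"wz":0,"jaw":1},{"x":0.01,"y":0,"z":0.033,"wx":0,"wy":0,"wz":0,"jaw":1},{"x":0.011,"y":0,"z":0.042,"wx":0,"wy":0,"wz":0,"jaw":1},{"x":0.012,"y":0,"z":0.05,"wx":0,"wy":0,"wz":0,"jaw":1},{"x":0.012,"y":0,"z":0.057,"wx":0,"wy":0,"wz":0,"jaw":1},{"x":0.012,"y":0,"z":0.063,"wx":0,"wy":0,"wz":0,"jaw":1}])

```text
time_s: 35.45
tcp_pos: [0.5005, -0.0717, 0.1268]
eef_rot: [0.066, 0.998, 0.0, -0.007]
wrist_force: [-0.4, 0.4, -0.4]
opening: 0.0002
```

Run:
```python
from h import *
s=state();print(s["tcp_pos"],s["wrist_force"])
im,d=get_image("scene"); crop(im,180,100,380,320,3,"pics/s23.png")
```

```text
[ 0.50053536 -0.07167022  0.1267616 ] [-0.40553377  0.42071918 -0.36983126]
```

View pics/s23.png

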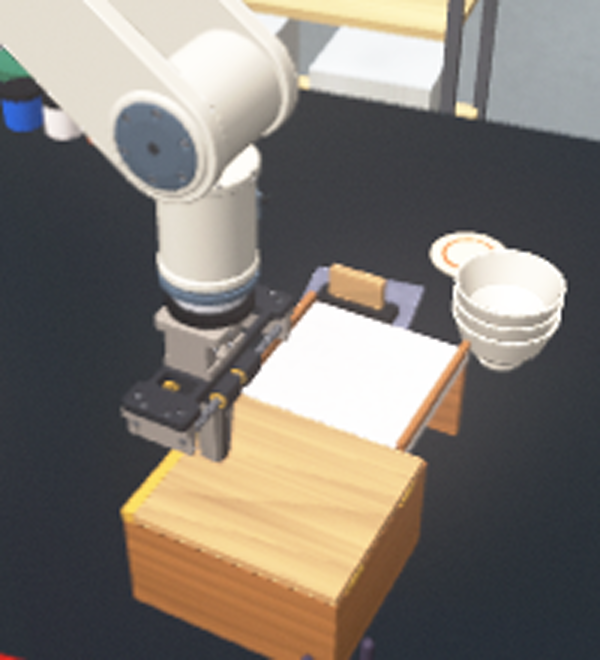

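Nearly flat. I'll press on gently until contact with the rim shows in the force.

Call:
apply_moves(targets=[{"x":0,"y":0,"z":0.003,"wx":0,"wy":0,"wz":0,"jaw":1},{"x":0,"y":0,"z":0.005,"wx":0,"wy":0,"wz":0,"jaw":1},{"x":0,"y":0,"z":0.005,"wx":0,"wy":0,"wz":0,"jaw":1},{"x":0,"y":0,"z":0.005,"wx":0,"wy":0,"wz":0,"jaw":1}])

```text
time_s: 35.9
tcp_pos: [0.5003, -0.0716, 0.1223]
eef_rot: [0.066, 0.998, 0.0, -0.007]
wrist_force: [-4.3, 1.4, 14.5]
opening: 0.0001
```

Call:
apply_moves(targets=[{"x":0,"y":0,"z":0,"wx":0,"wy":0,"wz":0,"jaw":1},{"x":0,"y":0,"z":-0.01,"wx":0,"wy":0,"wz":0,"jaw":1},{"x":0,"y":0,"z":-0.05,"wx":0,"wy":0,"wz":0,"jaw":1},{"x":0.03,"y":0,"z":-0.09,"wx":0,"wy":0,"wz":0,"jaw":1},{"x":0.07,"y":0,"z":-0.13,"wx":0,"wy":0,"wz":0,"jaw":1},{"x":0.11,"y":0,"z":-0.15,"wx":0,"wy":0,"wz":0,"jaw":1},{"x":0.12,"y":0,"z":-0.15,"wx":0,"wy":0,"wz":0,"jaw":1},{"x":0.12,"y":0,"z":-0.15,"wx":0,"wy":0,"wz":0,"jaw":1}])

```text
time_s: 36.7
tcp_pos: [0.383, -0.0559, 0.2749]
eef_rot: [0.066, 0.998, 0.0, -0.006]
wrist_force: [0.2, -0.8, -1.0]
opening: 0.0003
```

Run:
```python
from h import *
s=state();print(s["tcp_pos"],s["wrist_force"])
im,d=get_image("scene"); crop(im,150,100,390,320,3,"pics/s24.png")
P=cloud("scene",d); 
q=proj("scene",[S(-.08,-.03,.122),S(-.08,-.15,.122),S(.0,-.088,.122),S(.08,-.15,.122),S(.08,-.03,.122)]).round().astype(int)
for u,v in q: print(u,v,P[v-1:v+2,u-1:u+2].reshape(-1,3).mean(0).round(4))
im,d=get_image("top"); crop(im,150,140,450,280,2.6,"pics/t24.png")
P=cloud("top",d); q=proj("top",[S(-.09,-.03,.122),S(-.09,-.15,.122),S(.0,-.088,.122),S(.08,-.15,.122),S(.08,-.03,.122)]).round().astype(int)
for u,v in q: print(u,v,P[v-1:v+2,u-1:u+2].reshape(-1,3).mean(0).round(4))
```

```text
[ 0.3830115  -0.05587047  0.27489901] [ 0.22761783 -0.84593545 -1.02042333]
259 238 [ 0.4959 -0.0124  0.1221]
237 265 [ 0.4804 -0.1311  0.1231]
274 260 [ 0.5666 -0.0795  0.1222]
291 287 [ 0.6396 -0.1529  0.1216]
310 256 [ 0.6541 -0.0322  0.1222]
314 235 [ 0.4856 -0.0111  0.1226]
351 239 [ 0.433  -0.0728  0.5927]
335 210 [ 0.5654 -0.0814  0.1207]
356 187 [ 0.6392 -0.1521  0.1218]
319 184 [ 0.6523 -0.0323  0.121 ]
```

View pics/s24.png

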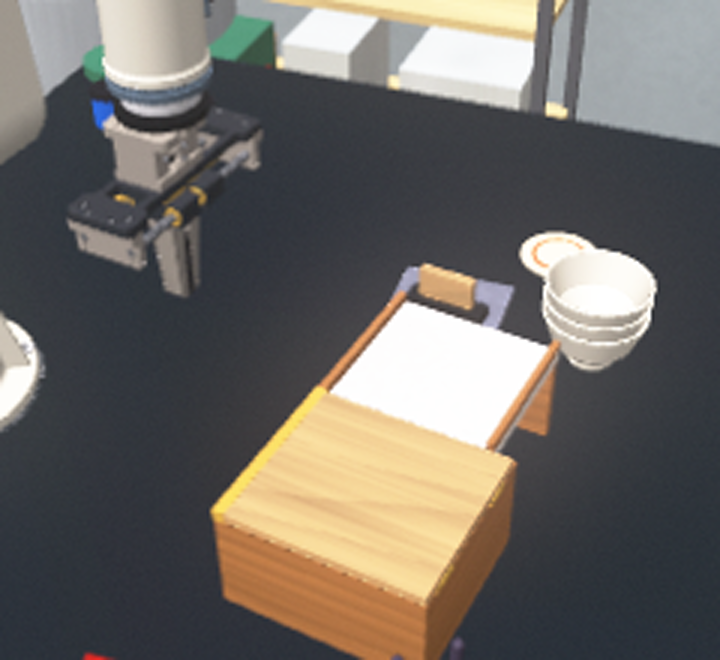

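View pics/t24.png

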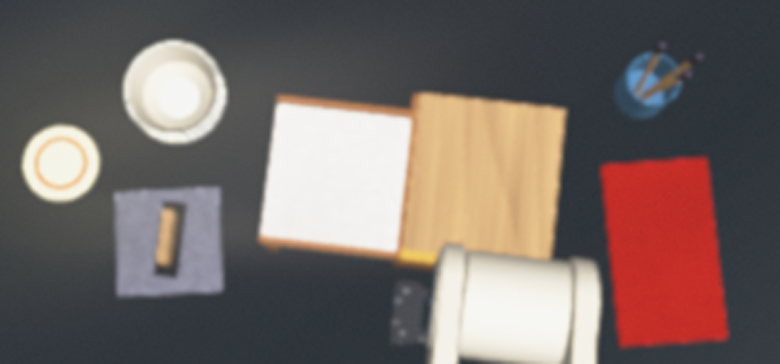

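The lid is flat at z 0.122, the scraper stands centred on the mat, the board and red board are clear, and the bystanders are where they started. Handing in.

Run:
```python
from h import *
print(finish_job())
```

```text
the job is handed in; nothing more can be done
None
```

I finished every step of the task and handed the job in at about 37 s of the 210 s allowed; no verdict was reported.

- **Cups:** Both cracked cups from the red board stand in the chest, on the side away from the stay. The first grasp of the second cup missed because I lifted before the fingers had closed. The cup had not moved, and the second try held.
- **Chips:** All four chips went into the chest in two sweeps of the scraper. I checked that the board was clear while the scraper was still held up at about 0.21 m.
- **Scraper:** It stands upright near the centre of its mat.
- **Stay:** I pressed the knob with about 3 to 6.5 N and the knee broke. In the pictures the lid had closed only about 0.09 rad at that point.
- **Lid:** I lowered it from behind over about 3 s. The last measured push was 14.5 N, with the lid resting on the rim.

In the last pictures the lid's top measured 0.121–0.123 m at nine points, against 0.122 m when shut. A tenth point was hidden by the arm. Both boards were empty, and the bowls, jar and saucer looked unmoved. With the lid shut I could not see inside, so the last view of all the cups and chips in the chest is from before I pressed the knob. Apart from the missed grasp, no check failed.

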